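# Fetch the green filter from behind two others and fit it in the photometer

## Task

Fit the green filter slide in the photometer: it hangs at the back of the full hook, so first take the red and violet slides off from the front and hang both on the empty hook, let go of and at rest. Then stand the green one upright in the slot on top of the photometer's black carrier and press it fully home; the exact place of the slot has to be felt for. The slides are glass and the hooks and photometer are delicate: do everything gently, never drop a slide or force anything, and leave the other things on the bench alone.

Things in the scene. Friction and masses are not known exactly. Their poses are not given: they have to be found in the camera images.
- filter_green: Green filter slide, rearmost on the full hook. All three slides are alike (60 g): an upright plate, thin along its own x, wide along y, z up; origin: middle of its foot. Aluminium frame with coloured glass 34 wide (y), 6 thick (x), z 0 to 49 mm, the lowest 6.5 mm stepped in to 31.8 x 4.8, the lowest 4 mm to 29.5 x 3.6. Above it the ribbed plastic grip, then the hanging eye (see its points).
- green_grip (a point): Middle of the green slide's grip, 67 mm above its foot. Every slide has this grip: plastic in the slide's colour, 36 mm wide (y), 12 mm thick (x), 49 to 76 mm above the foot; hold it here from above with the fingers closing along the slide's y, astride eye and rod. Other slides' grips are 15 mm away along x.
- green_eye (a point): Peak of the roof of the green slide's eye, 103 mm above its foot. Every slide's eye is 22 wide (y), 26 deep (x), 76 to 108 mm above the foot; its hole runs along x, 14 mm wide, floor at 80 mm, roof an inverted V (30 degrees) with its peak at 103 mm. At rest on a rod the peak is 4 mm above the rod's axis; 12 mm of lift is free before the floor meets the rod.
- filter_red: Red filter slide, the same shape as the green one, origin at the middle of its foot. Red and violet hang in front of green (nearer the hook's tip), in either order; slides hang about 27 mm from middle to middle, their eyes 1.5 mm apart. Measured poses may be some 2 mm off; a hanging slide gripped off its middle is pushed sideways by the rod, which can be felt.
- filter_violet: Violet filter slide, the same shape as the green one, origin at the middle of its foot. Hangs in front of green, before or behind red.
- stand_full: Fixed hook stand that holds the three slides at the start; grey base 150 (x) x 105 (y) x 16 mm, origin under its middle. A post at x = +55 mm bends over into a level 7 mm steel rod along the stand's -x (towards the robot) at y = 0, axis 170 mm up; nothing on it is higher than the rod but the tip. A slide at rest has its foot 71 mm up. Bears 30 N.
- full_stop (a point): Full stand: point on the rod's axis at the front face of the black stop ring (15 mm across), x = +17 mm of the stand. From here the straight rod runs 101 mm along -x, then its tip turns up: end of the tip 110 mm from here, its top 4 mm above the rod's top. A slide passes the tip when lifted 5 to 12 mm from rest (aim at 9).
- stand_spare: Fixed hook stand, empty at the start, same shape, size and axes as the full one; the two may have changed places. Only the height of its hook differs: clamped anywhere from 3 mm below to 3 mm above 170 mm, and not measured, so lower a slide until you feel it rest on the rod. The clamp does not give.
- spare_stop (a point): Spare stand: nominal point on the rod's axis at the front face of its stop ring, 170 mm up, x = +17 mm of the stand; the real one is up to 3 mm higher or lower. Rod and tip run from it as on the full stand. A slide at rest there has its foot nominally 71 mm up.
- photometer: Fixed cream bench photometer, 180 (x) x 140 (y) x 62 mm, keypad on its -x side towards the robot, z up, origin under its middle. On its deck stands a black filter carrier with the slot for a slide (see point carrier_top); a 10 mm high cell cap stands behind it on the left. It bears no more than about 30 N. To the right of the bench a tall partition stands 140 mm to the right of the robot's middle.
- carrier_top (a point): Nominal middle of the flat top of the black carrier (58 x 60 mm), 110 mm up, at x = +30, y = 0 of the photometer. The carrier, and its slot with it, really stands up to 9 mm nearer or farther along the photometer's x: not measured, clamped, does not give. Probe or draw a slide's foot lightly over the top along x until it drops in.
- slot_floor (a point): Nominal middle of the slot's floor, 70 mm above the photometer's origin (same 9 mm doubt along x). The slot goes straight down from the middle of the carrier's top, 40 mm deep, 8.2 mm in x by 37 mm in y, mouth bevelled 4 mm deep (2.5 mm wide along y, 4 mm wide at the ends). A slide stands in it foot first, its x along the photometer's x, either way round.
- sample_jar_1: dark red 23x23x47 mm sample jar, black cap, bystander, loose; origin under its middle.
- sample_jar_2: red 23x23x47 mm sample jar, white cap, bystander, loose; origin under its middle.
- sample_jar_3: amber 23x23x47 mm sample jar, black cap, bystander, loose; origin under its middle.
- marker_1: white marker pen with a black cap, 130 mm long, lying down, bystander, loose; origin under its middle.
- refractometer: white pocket refractometer, 46x106x28 mm, bystander, loose; origin under its middle.
Mind the look-alikes: they are no part of the job. Of the things that look like the filter_red, the middle-sized one is meant.

How it is judged:
By the outcome, as a careful person would: the job done as asked, in the order asked, and still so for the second after the job is handed in, with the robot touching nothing.
It also fails if it takes over 72 s, if anything falls off the work surface, if the arm or the gripper's body presses on something with over 40 N, if the wrist force passes 120 N, or if a joint passes its speed limit or range.

## Robot

A 7-joint arm with a two-finger parallel gripper is mounted at the origin on a cart in front of the work surface, level with it; the furniture and walls round the work are solid. World frame = base frame: x ahead of the robot, y to its left, z up, the work surface at z = 0. Lengths are in m, angles in rad, forces in N, time in s.
With the tool pointing down it reaches from about 0.4 to 0.925 m from the base axis. Payload 5.6 kg.
Tool frame: the origin (TCP) lies at the very end of the fingers, on their centre line; the grasp point (between the pads) lies 19 mm behind it; z points along the fingers, y is the line along which they close (so a half turn about z gives the same grasp; the last joint's range is limited). The gripper opens to 85 mm and grips with 20 to 120 N. Pads are 22 mm wide; open, the fingers measure 114 mm over their backs; the gripper's body (76 mm by 85 mm) begins 54 mm behind the grasp point. The pads swing forward as they close: fully open they stand 13 mm farther back than shut.
Start: joints at [1.183, 0.468, -0.012, 1.603, 0.006, 1.071, -0.056], TCP at [0.22, -0.612, 0.231] pointing down, gripper open.
Joint ranges: [-2.53, 2.53], [-0.31, 2.02], [-1.57, 1.55], [0.28, 2.44], [-1.29, 4.43], [0.15, 1.84], [-2.92, 2.92]. Speed limits (rad/s): [2.57, 2.57, 3.14, 3.14, 3.14, 3.14, 3.14].

## Interface

Orientations are given as a rotation vector (axis times angle).
In Python, from workcell import env gives the robot as it stands.
- The arm moves only by the tool step_arm, never from a script. Its argument "motion" is a list of rows, each an object of numbers: "wx", "wy", "wz": the turn, a rotation vector about the tool's x, y, z in degrees; "tx", "ty", "tz": the shift along the tool's x, y, z in mm; "hand": the finger opening in mm, from 0 to 85.4. A call has 1 to 10 rows; each row is the pose to reach, as a shift and turn from the pose commanded when the call began, along the tool's axes at that moment; what a row does not reach only later rows make up. A row lasts 1/8 s, in which the tool goes at most 62.5 mm and 10.7 degrees, less where a joint would pass 70% of its speed; a pose out of reach is approached as far as the arm can. A call with a gripper value outside its range is refused whole. The fingers move at their own pace and stop on an object; the grip force is fixed at half the most. Time passes only in rows, so rows that repeat a pose let the fingers close. It gives the time, the measured TCP pose, the force, the opening and the grip force at its end, in the units of the state.
- env.state(): the state, without advancing time (a new reading comes with each control period).
- env.capture(name): name is "scene" or "top" or "wrist"; returns (picture, depth): 384x512x3 uint8, red, green, blue; 384x512 float32, m along the optical axis (not along the pixel's ray), 0 where there is no reading.
- env.get_calibration(name): a dict with "fx", "fy", "cx", "cy" (pixels), "view" (4x4, takes a point from world to camera coordinates). Camera axes: x right, y down, z forward; pixel columns grow to the right and rows downward; lengths in m; the calibration is good to about 2 mm. A picture is of the moment at which its call begins: read the wrist's pose just before it. get_calibration takes no time and is no camera call; for the wrist camera it gives the pose at the moment of the call.
- env.finish_job(): hands the job in; it is judged then, once.
Trained networks look in the newest picture that a camera, given by its name, has taken for a name from the list of things; names that differ only in an ending like _2 or _b are one class to them, and where a whole thing is asked for, a point or a joint stands for the part that bears it (a point fixed in the world has none). Each returns a list of dicts, best first, with "p" (0 to 1); they miss things now and then, are a little off and sometimes report something else, mostly with a low value. They report only what shows in the picture. A call takes as long as a camera call. They do not tell look-alikes from the thing itself.
- env.boxes_of(name, camera): "position" ([x, y, z] in m, in world coordinates, good to about 4 mm: the middle of the surface that is visible of it).
- env.tip_of(name, camera): "position" ([x, y, z] in m, in world coordinates, good to about 4 mm: a listed point, or the origin of a listed thing).
The state is a dict: "t": time; "qpos": joint angles; "qd": joint speeds; "tau": joint torques, N m; "tool_pos": TCP position; "ee_rot": TCP orientation; "wrist_force": force on the tool from outside, world axes, zero at the start; "moment": the same for the moment, N m; "opening": finger opening in m; "grasp_force": force on a finger pad.
Only numpy, scipy, OpenCV 4.12 (cv2) and the standard library are available. Lean on these libraries where they do the work, as an engineer would, in place of code of your own. Each camera call takes 0.05 s, during which the arm holds its last target. There are 200 camera calls.

## Working session

There is one attempt and no reset: what is moved stays moved. The work goes in short steps, Python scripts to look and compute and a tool call to move; the robot and the scene stay as the last step left them, time stands still between calls to the robot, and variables do not carry over. Pictures are saved under pics/ and viewed, at most 10 in all, crops included, and the job is handed in when it is done.

Besides the shell and the picture viewer there is one more tool, called after ">>>" as a command line: name --argument value ..., lists and objects as JSON in quotes. step_arm: Moves the arm, as the interface text tells. Its arguments: {"type":"object","properties":{"motion":{"type":"array","items":{"type":"object","properties":{"wx":{"type":"number"},"wy":{"type":"number"},"wz":{"type":"number"},"tx":{"type":"number"},"ty":{"type":"number"},"tz":{"type":"number"},"hand":{"type":"number"}}}}},"required":["motion"]}

```bash
ls; mkdir -p pics; python3 - <<'E'
from workcell import env
import cv2,numpy as np
s=env.state();print({k:np.round(v,3).tolist() for k,v in s.items()})
ims=[]
for c in("scene","top"):
    p,d=env.capture(c);np.savez(f"pics/{c}.npz",p=p,d=d);cv2.imwrite(f"pics/{c}0.png",p[:,:,::-1])
    print(c,np.round(env.get_calibration(c)["view"],3).tolist(),env.get_calibration(c)["fx"])
    for n in("filter_green","green_grip","green_eye","filter_red","filter_violet","stand_full","full_stop","stand_spare","spare_stop","photometer","carrier_top","slot_floor"):
        r=env.tip_of(n,c); print(n,[(np.round(x["position"],3).tolist(),round(x["p"],2)) for x in r[:4]])
E
```

```text
pics
{'t': 0.0, 'qpos': [1.183, 0.468, -0.012, 1.604, 0.006, 1.071, -0.056], 'qd': [0.0, -0.001, -0.002, 0.001, -0.001, 0.001, 0.001], 'tau': [-0.0, -53.238, 0.022, -25.13, 0.011, 0.008, 0.0], 'tool_pos': [0.219, -0.611, 0.23], 'ee_rot': [-3.093, -0.538, 0.001], 'wrist_force': [-0.066, 0.465, 0.038], 'moment': [0.025, -0.036, 0.021], 'grasp_force': 0.0, 'opening': 0.085}
scene [[-0.714, -0.7, -0.017, 0.627], [-0.501, 0.528, -0.686, 0.213], [0.489, -0.481, -0.728, 1.033], [0.0, 0.0, 0.0, 1.0]] 369.07064907115534
filter_green [([0.565, 0.376, 0.071], 0.76)]
green_grip [([0.566, 0.375, 0.138], 0.62), ([0.565, 0.373, 0.068], 0.45)]
green_eye [([0.568, 0.375, 0.172], 0.49), ([0.433, 0.49, 0.001], 0.16)]
filter_red [([0.512, 0.365, 0.071], 0.76), ([0.72, 0.421, 0.0], 0.75), ([0.407, 0.638, 0.001], 0.58), ([0.396, 0.306, 0.003], 0.29)]
filter_violet [([0.542, 0.367, 0.068], 0.72)]
stand_full [([0.564, 0.375, 0.002], 0.88)]
full_stop [([0.581, 0.382, 0.172], 0.66), ([0.433, 0.488, 0.001], 0.54)]
stand_spare [([0.54, 0.2, -0.002], 0.61), ([0.563, 0.374, 0.138], 0.53), ([0.395, 0.305, -0.001],
[... 508 characters left out ...]
, 0.26)]
green_grip [([0.565, 0.378, 0.139], 0.39)]
green_eye [([0.561, 0.374, 0.179], 0.63)]
filter_red [([0.719, 0.426, -0.001], 0.61), ([0.538, -0.016, 0.11], 0.52), ([0.511, 0.365, 0.067], 0.5), ([0.408, 0.644, 0.002], 0.44)]
filter_violet [([0.538, 0.367, 0.07], 0.6)]
stand_full [([0.566, 0.375, -0.005], 0.68)]
full_stop [([0.581, 0.376, 0.165], 0.77)]
stand_spare [([0.538, 0.2, -0.001], 0.83)]
spare_stop [([0.559, 0.205, 0.172], 0.65), ([0.43, 0.49, -0.004], 0.47)]
photometer [([0.509, -0.008, 0.003], 0.96), ([0.537, 0.368, 0.069], 0.61)]
carrier_top [([0.535, -0.013, 0.108], 0.95)]
slot_floor [([0.541, -0.009, 0.07], 0.95), ([0.512, 0.365, 0.071], 0.23), ([0.566, 0.376, 0.137], 0.19)]
```

View pics/scene0.png

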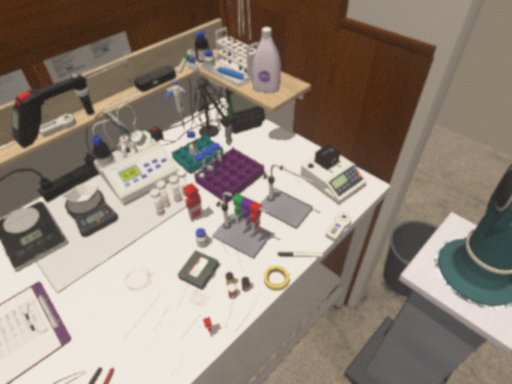

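View pics/top0.png

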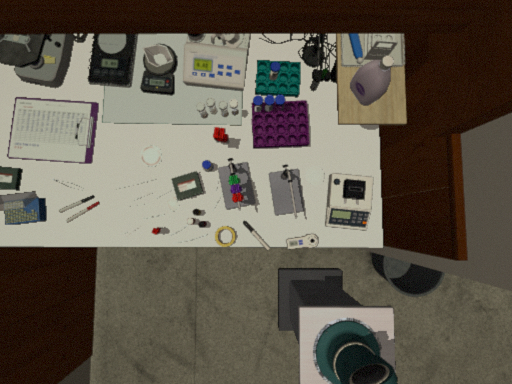

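The full stand is the left one (scene ~245,235), with red in front, then violet, then green. The spare stand is in the middle (~285,205), and the photometer is on the right (~333,172; in the top view its carrier is at ~353,190). Next I'll check the stand yaws and the partition.

```bash
cat > h.py <<'E'
from workcell import env
import numpy as np, cv2
from scipy.spatial.transform import Rotation as R
def cloud(d,c):
    v,u=np.mgrid[:d.shape[0],:d.shape[1]]
    P=np.stack([(u-c["cx"])/c["fx"]*d,(v-c["cy"])/c["fy"]*d,d],-1)
    V=np.array(c["view"]);W=(P-V[:3,3])@V[:3,:3]
    W[d<=0]=np.nan;return W
def st():
    s=env.state();print("t",round(s["t"],2),"tcp",np.round(np.array(s["tool_pos"])*1e3,1),"rot",np.round(s["ee_rot"],3),"F",np.round(s["wrist_force"],1),"M",np.round(s["moment"],2),"op",round(s["opening"]*1e3,1),"g",round(s["grasp_force"],1));return s
def go(pos,yaw,s=None,base=None):
    "shift and turn for tool down, tool x at yaw (rad); pos m; TCP"
    s=s or env.state();A=R.from_rotvec(s["ee_rot"]);T=R.from_euler("z",yaw)*R.from_euler("x",np.pi)
    p0=np.array(s["tool_pos"])
    print("t mm",np.round(A.inv().apply(np.array(pos)-p0)*1e3,1),"w deg",np.round(np.degrees((A.inv()*T).as_rotvec()),2))
E
python3 - <<'E'
from h import *
s=st();A=R.from_rotvec(s["ee_rot"]).as_matrix();print(np.round(A,3))
d=np.load("pics/top.npz");p,d=d["p"],d["d"];W=cloud(d,env.get_calibration("top"))
# partition heights along columns
for r in range(30,260,25): print(r,[(tuple(np.round(W[r,c],2))) for c in (375,385,400,430,460)])
# yaw of grey bases: height 10..22mm
for nm,(x,y) in dict(full=(.565,.375),spare=(.539,.2),phot=(.507,-.007),carr=(.537,-.01)).items():
    lo,hi=dict(full=(.008,.024),spare=(.008,.024),phot=(.05,.07),carr=(.1,.116))[nm]
    m=(W[...,2]>lo)&(W[...,2]<hi)&(abs(W[...,0]-x)<.12)&(abs(W[...,1]-y)<.09)
    n,l,ss,_=cv2.connectedComponentsWithStats(m.astype(np.uint8));k=1+np.argmax(ss[1:,4]);m=l==k
    c,sz,a=cv2.minAreaRect((W[m][:,:2]*1e3).astype(np.float32));print(nm,m.sum(),c,sz,a,np.median(W[m][:,2]))
# slides: colours/ rods
for nm,(x,y) in dict(full=(.52,.37),spare=(.5,.19)).items():
    m=(W[...,2]>.15)&(W[...,2]<.2)&(abs(W[...,0]-x)<.1)&(abs(W[...,1]-y)<.05)
    Q=W[m];f=np.polyfit(Q[:,0],Q[:,1],1);print(nm,len(Q),"yaw",np.arctan(f[0]),"y at x",x,np.polyval(f,x),Q.min(0),Q.max(0))
E
```

```text
t 1.3 tcp [ 219.7 -611.8  231.3] rot [-3.095 -0.539  0.   ] F [-0.3 -0.6  0.4] M [ 0.01  0.02 -0.01] op 85.1 g 0.0
[[ 0.941  0.338 -0.   ]
 [ 0.338 -0.941 -0.   ]
 [-0.    -0.    -1.   ]]
30 [(np.float64(0.81), np.float64(0.08), np.float64(0.59)), (np.float64(0.81), np.float64(0.06), np.float64(0.59)), (np.float64(0.81), np.float64(0.03), np.float64(0.59)), (np.float64(0.81), np.float64(-0.03), np.float64(0.59)), (np.float64(0.81), np.float64(-0.09), np.float64(0.59))]
55 [(np.float64(0.91), np.float64(-0.03), np.float64(0.28)), (np.float64(0.91), np.float64(-0.06), np.float64(0.28)), (np.float64(0.92), np.float64(-0.12), np.float64(0.24)), (np.float64(0.82), np.float64(-0.09), np.float64(0.46)), (np.float64(0.76), np.float64(-0.09), np.float64(0.58))]
80 [(np.float64(0.79), np.float64(0.01), np.float64(0.38)), (np.float64(0.79), np.float64(-0.02), np.float64(0.38)), (np.float64(0.85), np.float64(-0.12), np.float64(0.24)), (np.float64(0.76), np.float64(-0.09), np.float64(0.45)), (np.float64(0.72), np.float64(-0.09), np.float64(0.57))]
105 [(np.float64(0.77), np.float64(-0.04), np.flo
[... 2057 characters left out ...]
291748047) 11.198960304260254 0.01588553845608156
spare 785 (537.899658203125, 218.09703063964844) (149.5951690673828, 66.19510650634766) 8.48271656036377 0.01605019183986609
phot 1365 (521.4904174804688, -10.642120361328125) (141.19046020507812, 148.16427612304688) 84.30105590820312 0.06187439275516792
carr 334 (542.712646484375, -13.168170928955078) (61.875064849853516, 58.48057174682617) 84.92596435546875 0.11001841564238851
full 290 yaw 0.19786233496550026 y at x 0.52 0.36394087207464576 [0.47232091 0.3469161  0.15051655] [0.61889103 0.38683066 0.18213868]
spare 117 yaw 0.14836010431019694 y at x 0.5 0.1933021149781548 [0.4516148  0.184692   0.15509805] [0.59631797 0.20983134 0.18129275]
```

```bash
python3 - <<'E'
from h import *
for c in("scene","top"):
    d=np.load(f"pics/{c}.npz")["d"];W=cloud(d,env.get_calibration(c))
    m=(abs(W[...,1]+.14)<.035)&(W[...,2]>.03)
    for a in np.arange(.2,1,.05):
        q=W[m&(abs(W[...,0]-a-.025)<.025)]
        if len(q):print(c,round(a,2),len(q),"z",q[:,2].min().round(2),q[:,2].max().round(2),"y",np.percentile(q[:,1],[2,50,98]).round(3), "xmin",q[:,0].min().round(3))
    # anything in front region over z .0 with x<.35
    m=(W[...,0]<.35)&(W[...,2]>.05)&(W[...,0]>-.3)&(abs(W[...,1])<.6)
    q=W[m];print(c,"near",len(q),[np.percentile(q[:,i],[0,50,100]).round(2).tolist() for i in range(3)] if len(q) else 0)
    v,u=np.nonzero(m);print(u.min(),u.max(),v.min(),v.max())
p,d=env.capture("wrist");cv2.imwrite("pics/w0.png",p[:,:,::-1])
print(np.nanpercentile(d,[0,50,100]))
W=cloud(d,env.get_calibration("wrist"));print(W[::95,::128].round(2).tolist())
E
```

```text
scene 0.3 2782 z 0.03 0.6 y [-0.172 -0.141 -0.137] xmin 0.319
scene 0.35 3519 z 0.03 0.59 y [-0.143 -0.132 -0.119] xmin 0.35
scene 0.4 3003 z 0.03 0.58 y [-0.143 -0.131 -0.118] xmin 0.4
scene 0.45 2701 z 0.03 0.57 y [-0.142 -0.131 -0.118] xmin 0.45
scene 0.5 2448 z 0.03 0.56 y [-0.142 -0.13  -0.118] xmin 0.5
scene 0.55 2211 z 0.03 0.55 y [-0.142 -0.13  -0.118] xmin 0.55
scene 0.6 1991 z 0.03 0.54 y [-0.141 -0.13  -0.11 ] xmin 0.6
scene 0.65 1349 z 0.03 0.44 y [-0.134 -0.13  -0.126] xmin 0.65
scene 0.7 1267 z 0.03 0.43 y [-0.134 -0.13  -0.121] xmin 0.7
scene 0.75 1116 z 0.03 0.43 y [-0.134 -0.13  -0.114] xmin 0.75
scene 0.8 874 z 0.03 0.43 y [-0.133 -0.129 -0.114] xmin 0.8
scene 0.85 571 z 0.03 0.44 y [-0.134 -0.129 -0.116] xmin 0.85
scene 0.9 252 z 0.03 0.43 y [-0.133 -0.129 -0.116] xmin 0.9
scene 0.95 344 z 0.28 0.44 y [-0.133 -0.129 -0.126] xmin 0.95
scene near 7425 [[-0.07, 0.32, 0.35], [-0.24, -0.14, 0.08], [0.05, 0.25, 0.6]]
396 511 0 282
top 0.3 1591 z 0.03 0.61 y [-0.143 -0.141 -0.14 ] xmin 0.319
top 0.35 2677 z 0.03 0.61 y [-0.142 -0.134 -0.12 ] xmin 0.35
top 0.4 2769 z 0.03 
[... 558 characters left out ...]
0.107] xmin 0.85
top 0.9 493 z 0.24 0.38 y [-0.133 -0.131 -0.107] xmin 0.9
top 0.95 185 z 0.23 0.31 y [-0.133 -0.124 -0.107] xmin 0.95
top near 3754 [[-0.05, 0.07, 0.35], [-0.15, -0.02, 0.08], [0.05, 0.3, 0.61]]
331 511 249 383
[0.         1.17936498 1.64348817]
[[[0.35, 0.5, -0.9], [0.42, -0.24, -0.34], [0.69, -0.44, -0.9], [0.8, -0.88, -0.77]], [[0.11, 0.03, -0.38], [0.17, -0.05, -0.89], [0.34, -0.57, -0.59], [0.54, -1.08, -0.9]], [[-0.05, -0.12, -0.21], [-0.24, -0.14, -0.9], [-0.04, -0.71, -0.9], [0.16, -1.27, -0.9]], [[-0.97, 0.37, -0.9], [0.22, -0.57, 0.29], [-0.51, -0.88, -0.89], [0.25, -0.65, 0.29]], [[0.21, -0.55, 0.32], [0.22, -0.58, 0.32], [0.23, -0.61, 0.32], [0.24, -0.64, 0.32]]]
```

View pics/w0.png

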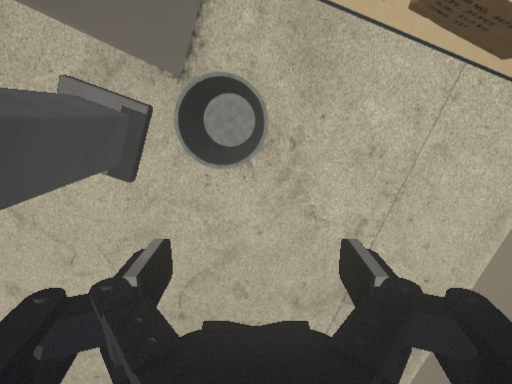

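The wrist view shows only the floor, with a bin at ~(220,120) and the robot's cart at the left. So the arm hangs beyond the partition. I need the partition's true top before deciding how to go round it.

```bash
python3 - <<'E'
from h import *
d=np.load("pics/top.npz")["d"];W=cloud(d,env.get_calibration("top"))
for r in (120,180,230,250,260,270): print(r,[(c,W[r,c].round(2).tolist()) for c in (440,455,465,475,490,510)])
d=np.load("pics/scene.npz")["d"];W=cloud(d,env.get_calibration("scene"))
for r in (2,20,60,110,150): print(r,[(c,W[r,c].round(2).tolist()) for c in range(400,512,12)])
E
cat ..pics/../h.py >/dev/null
```

```text
120 [(440, [0.66, -0.09, 0.49]), (455, [0.64, -0.09, 0.55]), (465, [0.63, -0.09, 0.58]), (475, [0.63, -0.11, 0.59]), (490, [0.63, -0.13, 0.59]), (510, [0.62, -0.14, 0.63])]
180 [(440, [0.54, -0.13, 0.4]), (455, [0.53, -0.12, 0.48]), (465, [0.53, -0.14, 0.49]), (475, [0.52, -0.14, 0.52]), (490, [0.52, -0.14, 0.57]), (510, [0.51, -0.14, 0.62])]
230 [(440, [0.42, -0.13, 0.39]), (455, [0.42, -0.12, 0.48]), (465, [0.42, -0.14, 0.48]), (475, [0.42, -0.14, 0.51]), (490, [0.42, -0.14, 0.56]), (510, [0.43, -0.14, 0.62])]
250 [(440, [0.37, -0.13, 0.39]), (455, [0.38, -0.12, 0.47]), (465, [0.38, -0.13, 0.49]), (475, [0.38, -0.14, 0.51]), (490, [0.39, -0.14, 0.56]), (510, [0.39, -0.14, 0.61])]
260 [(440, [0.35, -0.14, 0.36]), (455, [0.36, -0.13, 0.45]), (465, [0.36, -0.13, 0.48]), (475, [0.36, -0.14, 0.51]), (490, [0.37, -0.14, 0.55]), (510, [0.37, -0.14, 0.61])]
270 [(440, [0.32, -0.14, 0.36]), (455, [0.33, -0.14, 0.43]), (465, [0.34, -0.14, 0.47]), (475, [0.34, -0.14, 0.5]), (490, [0.35, -0.14, 0.55]), (510, [0.36, -0.14, 0.61])]
2 [(400, [0.48, -0.14, 0.56]), (412, [0.45, -0.14, 0.56]), (424,
[... 659 characters left out ...]
.94, -0.36]), (472, [0.69, -1.95, -0.34]), (484, [0.61, -1.92, -0.3]), (496, [0.55, -1.94, -0.29]), (508, [0.48, -1.94, -0.27])]
110 [(400, [0.4, -0.13, 0.28]), (412, [0.36, -0.13, 0.3]), (424, [0.34, -0.14, 0.3]), (436, [0.32, -0.2, 0.28]), (448, [0.7, -1.94, -0.75]), (460, [0.62, -1.94, -0.71]), (472, [0.54, -1.94, -0.67]), (484, [0.47, -1.94, -0.64]), (496, [0.4, -1.96, -0.62]), (508, [0.34, -1.95, -0.59])]
150 [(400, [0.36, -0.13, 0.15]), (412, [0.33, -0.14, 0.16]), (424, [0.66, -1.58, -0.9]), (436, [0.59, -1.64, -0.91]), (448, [0.53, -1.69, -0.9]), (460, [0.46, -1.75, -0.89]), (472, [0.4, -1.79, -0.89]), (484, [0.33, -1.87, -0.9]), (496, [0.27, -1.94, -0.9]), (508, [0.2, -1.94, -0.86])]
```

>>> step_arm --motion '[{"tz": -30},{"tz": -60}]'

```text
validation failed for argument at $.mo...
```

>>> step_arm --motion '[{"tx": 0,"ty": 0,"tz": -40,"wx": 0,"wy": 0,"wz": 0,"hand": 85},{"tx": 0,"ty": 0,"tz": -80,"wx": 0,"wy": 0,"wz": 0,"hand": 85}]'

```text
t: 1.6
tool_pos: [0.2196, -0.6115, 0.3118]
ee_rot: [-3.094, -0.539, 0.0]
wrist_force: [0.1, -0.3, 0.3]
opening: 0.0851
grasp_force: 0.0
```

```bash
python3 - <<'E'
from h import *
s=st();print(np.round(s["qpos"],4).tolist())
E
```

```text
t 1.6 tcp [ 219.6 -611.5  311.8] rot [-3.094 -0.539  0.   ] F [ 0.1 -0.3  0.3] M [-0.07 -0.01 -0.03] op 85.1 g 0.0
[1.1808, 0.4042, -0.0086, 1.5113, 0.0036, 1.2273, -0.0544]
```

```bash
python3 - <<'E'
from h import *
s=st();A=R.from_rotvec(s["ee_rot"]);V=np.array(env.get_calibration("wrist")["view"]);C=-V[:3,:3].T@V[:3,3]
print("cam in tool",(A.inv().apply(C-np.array(s["tool_pos"]))*1e3).round(1)); print((V[:3,:3]@A.as_matrix()).round(3))
az=np.arctan2(-.6115,.2196);print(az)
r=.262;go([r*np.cos(az),r*np.sin(az),.275],np.radians(19.7))
E
```

```text
t 1.6 tcp [ 219.6 -611.5  311.8] rot [-3.094 -0.539  0.   ] F [ 0.1 -0.3  0.3] M [-0.07 -0.01 -0.03] op 85.1 g 0.0
cam in tool [  69.    -0.5 -143.3]
[[ 0.     1.     0.   ]
 [-0.962  0.    -0.272]
 [-0.272 -0.     0.962]]
-1.226022724633373
t mm [   0.  -387.7   37.3] w deg [-0.07  0.01  0.05]
```

>>> step_arm --motion '[{"tx": 0,"ty": -55,"tz": 0,"wx": 0,"wy": 0,"wz": 0,"hand": 30},{"tx": 0,"ty": -110,"tz": 0,"wx": 0,"wy": 0,"wz": 0,"hand": 30},{"tx": 0,"ty": -165,"tz": 0,"wx": 0,"wy": 0,"wz": 0,"hand": 30},{"tx": 0,"ty": -220,"tz": 10,"wx": 0,"wy": 0,"wz": 0,"hand": 30},{"tx": 0,"ty": -275,"tz": 20,"wx": 0,"wy": 0,"wz": 0,"hand": 30},{"tx": 0,"ty": -330,"tz": 30,"wx": 0,"wy": 0,"wz": 0,"hand": 30},{"tx": 0,"ty": -375,"tz": 37,"wx": 0,"wy": 0,"wz": 0,"hand": 30},{"tx": 0,"ty": -388,"tz": 37,"wx": 0,"wy": 0,"wz": 0,"hand": 30},{"tx": 0,"ty": -388,"tz": 37,"wx": 0,"wy": 0,"wz": 0,"hand": 30}]'

```text
t: 2.72
tool_pos: [0.0882, -0.2463, 0.274]
ee_rot: [-3.095, -0.538, 0.001]
wrist_force: [0.7, -0.1, -0.2]
opening: 0.0304
grasp_force: 0.0
```

```bash
python3 - <<'E'
from h import *
s=st();print(np.round(s["qpos"],3).tolist())
A=R.from_rotvec(s["ee_rot"]);p=np.array(s["tool_pos"])
for a in range(10,101,10):
    Q=R.from_euler("z",a,degrees=True)
    print(a,(A.inv().apply(Q.apply(p)-p)*1e3).round(0),np.degrees((A.inv()*Q*A).as_rotvec()).round(1),(Q.apply(p)).round(3))
E
```

```text
t 2.73 tcp [  88.2 -246.3  274. ] rot [-3.095e+00 -5.380e-01  1.000e-03] F [ 0.7 -0.1 -0.2] M [ 0.02  0.04 -0.03] op 30.4 g 0.0
[1.244, -0.308, -0.113, 2.35, -0.038, 1.098, -0.073]
10 [45. -4. -0.] [ -0.  -0. -10.] [ 0.13  -0.227  0.274]
20 [ 89. -16.  -0.] [ -0.  -0. -20.] [ 0.167 -0.201  0.274]
30 [131. -35.  -0.] [ -0.  -0. -30.] [ 0.2   -0.169  0.274]
40 [168. -61.  -0.] [ -0.  -0. -40.] [ 0.226 -0.132  0.274]
50 [200. -93.  -0.] [ -0.  -0. -50.] [ 0.245 -0.091  0.274]
60 [ 227. -131.   -0.] [ -0.  -0. -60.] [ 0.257 -0.047  0.274]
70 [ 246. -172.   -0.] [ -0.  -0. -70.] [ 0.262 -0.001  0.274]
80 [ 258. -216.   -0.] [ -0.  -0. -80.] [0.258 0.044 0.274]
90 [ 262. -262.    0.] [ -0.  -0. -90.] [0.246 0.088 0.274]
100 [ 258. -307.    0.] [  -0.   -0. -100.] [0.227 0.13  0.274]
```

>>> step_arm --motion '[{"tx": 45,"ty": -4,"tz": 0,"wx": 0,"wy": 0,"wz": -10,"hand": 30},{"tx": 89,"ty": -16,"tz": 0,"wx": 0,"wy": 0,"wz": -20,"hand": 30},{"tx": 131,"ty": -35,"tz": 0,"wx": 0,"wy": 0,"wz": -30,"hand": 30},{"tx": 168,"ty": -61,"tz": 0,"wx": 0,"wy": 0,"wz": -40,"hand": 30},{"tx": 200,"ty": -93,"tz": 0,"wx": 0,"wy": 0,"wz": -50,"hand": 30},{"tx": 227,"ty": -131,"tz": 0,"wx": 0,"wy": 0,"wz": -60,"hand": 30},{"tx": 246,"ty": -172,"tz": 0,"wx": 0,"wy": 0,"wz": -70,"hand": 30},{"tx": 258,"ty": -216,"tz": 0,"wx": 0,"wy": 0,"wz": -80,"hand": 30},{"tx": 262,"ty": -262,"tz": 0,"wx": 0,"wy": 0,"wz": -90,"hand": 30},{"tx": 262,"ty": -262,"tz": 0,"wx": 0,"wy": 0,"wz": -90,"hand": 30}]'

```text
t: 3.98
tool_pos: [0.2467, 0.0918, 0.2753]
ee_rot: [1.792, 2.578, 0.004]
wrist_force: [-0.0, 0.4, -0.3]
opening: 0.0302
grasp_force: 0.0
```

```bash
python3 - <<'E'
from h import *
s=st();print(np.round(s["qpos"],3).tolist())
# wrist cam 69 ahead of the tcp, tilted 15.8 deg
go([.40,.29,.36],np.radians(11))
go([.40,.29,.36],np.radians(191))
E
```

```text
t 3.98 tcp [246.7  91.8 275.3] rot [1.792 2.578 0.004] F [-0.   0.4 -0.3] M [-0.06  0.01  0.  ] op 30.2 g 0.0
[-0.087, -0.306, -0.307, 2.336, -0.102, 1.097, 0.021]
t mm [132.4 212.9 -84. ] w deg [ 0.15 -0.14 99.37]
t mm [132.4 212.9 -84. ] w deg [  0.14   0.14 -80.63]
```

```bash
python3 - <<'E'
from h import *
go([.44,.355,.38],np.radians(191))
E
```

```text
t mm [ 179.4  273.1 -103.9] w deg [  0.14   0.14 -80.63]
```

>>> step_arm --motion '[{"tx": 10,"ty": 35,"tz": -20,"wx": 0,"wy": 0,"wz": -10,"hand": 30},{"tx": 35,"ty": 70,"tz": -40,"wx": 0,"wy": 0,"wz": -20,"hand": 30},{"tx": 60,"ty": 105,"tz": -60,"wx": 0,"wy": 0,"wz": -30,"hand": 50},{"tx": 90,"ty": 140,"tz": -80,"wx": 0,"wy": 0,"wz": -40,"hand": 60},{"tx": 120,"ty": 175,"tz": -104,"wx": 0,"wy": 0,"wz": -50,"hand": 70},{"tx": 140,"ty": 210,"tz": -104,"wx": 0,"wy": 0,"wz": -60,"hand": 80},{"tx": 160,"ty": 245,"tz": -104,"wx": 0,"wy": 0,"wz": -70,"hand": 80},{"tx": 179,"ty": 273,"tz": -104,"wx": 0,"wy": 0,"wz": -80.6,"hand": 80},{"tx": 179,"ty": 273,"tz": -104,"wx": 0,"wy": 0,"wz": -80.6,"hand": 80}]'

```text
t: 5.1
tool_pos: [0.4453, 0.3494, 0.3775]
ee_rot: [0.28, -3.128, -0.001]
wrist_force: [0.1, 0.3, -0.0]
opening: 0.0802
grasp_force: 0.0
```

```bash
python3 - <<'E'
from h import *
s=st();print(np.round(s["qpos"],3).tolist())
p,d=env.capture("wrist");c=env.get_calibration("wrist");np.savez("pics/w1.npz",p=p,d=d,**{k:np.array(v) for k,v in c.items()});cv2.imwrite("pics/w1.png",p[:,:,::-1])
for n in("filter_green","green_grip","green_eye","filter_red","filter_violet","stand_full","full_stop","stand_spare","spare_stop"):
    r=env.tip_of(n,"wrist"); print(n,[((np.array(x["position"])*1e3).round(1).tolist(),round(x["p"],2)) for x in r[:3]])
go([.44,.14,.38],np.radians(181))
E
```

```text
t 5.1 tcp [445.3 349.4 377.5] rot [ 2.800e-01 -3.128e+00 -1.000e-03] F [ 0.1  0.3 -0. ] M [-0.06  0.07  0.01] op 80.2 g 0.0
[-0.347, 0.251, -0.46, 1.601, 0.113, 1.316, 0.926]
filter_green [([561.7, 205.9, 168.3], 0.49)]
green_grip [([562.8, 378.6, 137.8], 0.91), ([538.6, -9.7, 109.1], 0.45)]
green_eye [([563.6, 378.3, 176.2], 0.98)]
filter_red [([512.0, 362.7, 73.9], 0.75), ([410.0, 640.9, -2.2], 0.65), ([717.1, 420.2, 4.0], 0.57)]
filter_violet [([538.2, 370.5, 72.5], 0.87)]
stand_full [([564.1, 379.3, 1.2], 0.68), ([562.7, 375.8, 136.5], 0.37)]
full_stop [([580.9, 379.3, 172.6], 0.65), ([512.2, 363.6, 74.3], 0.25)]
stand_spare [([541.7, 198.1, -1.7], 0.73)]
spare_stop [([560.2, 204.6, 165.9], 0.57)]
t mm [  40.3 -205.1   -1.4] w deg [-0.    0.04  9.32]
```

View pics/w1.png

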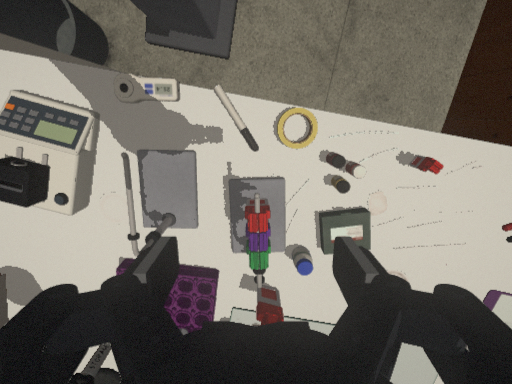

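The wrist view shows red (258,212), violet (260,238) and green (260,260) in line on the full hook, the empty rod at ~(130,200) and the black carrier at (20,178). Next I'll take precise positions from the depth clouds.

```bash
cat >> h.py <<'E'
def load(n):
    f=np.load(f"pics/{n}.npz");c=env.get_calibration(n) if n in("top","scene") else {k:f[k] for k in("fx","fy","cx","cy","view")}
    return f["p"],cloud(f["d"],c)
def seg(p,W,zlo,zhi,box):
    h=cv2.cvtColor(np.ascontiguousarray(p),cv2.COLOR_RGB2HSV);x0,x1,y0,y1=box
    B=(W[...,2]>zlo)&(W[...,2]<zhi)&(W[...,0]>x0)&(W[...,0]<x1)&(W[...,1]>y0)&(W[...,1]<y1)
    H=h[...,0].astype(int);S=h[...,1]>90
    return dict(red=B&S&((H<10)|(H>172)),violet=B&S&(H>120)&(H<160),green=B&S&(H>45)&(H<90))
E
python3 - <<'E'
from h import *
for n in("w1","top"):
    p,W=load(n)
    for k,m in seg(p,W,.12,.2,(.48,.6,.32,.42)).items():
        q=W[m]
        if len(q):print(n,k,len(q),"x",np.percentile(q[:,0],[3,50,97]).round(4),"y",np.percentile(q[:,1],[3,50,97]).round(4),"z",np.percentile(q[:,2],[3,50,97]).round(4))
    for nm,b in dict(full=(.46,.62,.33,.41),spare=(.43,.6,.16,.23)).items():
        m=(W[...,2]>.162)&(W[...,2]<.19)&(W[...,0]>b[0])&(W[...,0]<b[1])&(W[...,1]>b[2])&(W[...,1]<b[3]);q=W[m]
        if len(q)>5:
            f=np.polyfit(q[:,0],q[:,1],1);f=np.polyfit(*(q[abs(q[:,1]-np.polyval(f,q[:,0]))<.008][:,:2].T),1)
            print(n,nm,len(q),"yaw",np.degrees(np.arctan(f[0])).round(2),"y@.5",np.polyval(f,.5).round(4),"y@.56",np.polyval(f,.56).round(4),q.min(0).round(3),q.max(0).round(3),"zmed",np.median(q[:,2]).round(4))
    for nm,(lo,hi,b) in dict(carr=(.1,.116,(.48,.6,-.07,.05)),sparebase=(.01,.022,(.43,.64,.12,.28)),fullbase=(.01,.022,(.46,.67,.29,.46)),deck=(.055,.07,(.4,.63,-.1,.09))).items():
        m=(W[...,2]>lo)&(W[...,2]<hi)&(W[...,0]>b[0])&(W[...,0]<b[1])&(W[...,1]>b[2])&(W[...,1]<b[3])
        if m.sum()>20:
            c,sz,a=cv2.minAreaRect((W[m][:,:2]*1e3).astype(np.float32));print(n,nm,m.sum(),np.round(c,1),np.round(sz,1),round(a,2),np.median(W[m][:,2]).round(4))
E
```

```text
w1 red 538 x [0.4968 0.5076 0.5226] y [0.3472 0.3633 0.3781] z [0.1277 0.1766 0.1795]
w1 violet 323 x [0.5248 0.5363 0.549 ] y [0.357  0.3698 0.3834] z [0.1486 0.1777 0.1801]
w1 green 312 x [0.5515 0.563  0.5761] y [0.3622 0.3752 0.3894] z [0.1479 0.1776 0.1795]
w1 full 1327 yaw 11.42 y@.5 0.3615 y@.56 0.3737 [0.472 0.349 0.162] [0.616 0.39  0.181] zmed 0.1773
w1 spare 653 yaw 8.78 y@.5 0.1957 y@.56 0.205 [0.45  0.184 0.163] [0.592 0.211 0.182] zmed 0.1761
w1 carr 1246 [542.5  -4.8] [49.7 60.1] 84.89 0.1108
w1 sparebase 4240 [540.7 201.2] [149.7 104.7] 8.56 0.0171
w1 fullbase 2721 [566.8 385.2] [161.9 124.9] 11.89 0.0169
w1 deck 4141 [525.2  -3.7] [130.2 141. ] 84.26 0.063
top red 89 x [0.4993 0.5112 0.5235] y [0.3479 0.3619 0.3774] z [0.1453 0.1756 0.1799]
top violet 76 x [0.5265 0.5382 0.5501] y [0.3542 0.368  0.3816] z [0.1465 0.1757 0.1797]
top green 82 x [0.552  0.5656 0.5782] y [0.3594 0.3743 0.3885] z [0.1451 0.1762 0.1803]
top full 285 yaw 11.66 y@.5 0.3596 y@.56 0.3719 [0.472 0.347 0.162] [0.614 0.387 0.182] zmed 0.1756
top spare 115 yaw 8.5 y@.5 0.1933 y@.56 0.2023 [0.452 0.185 0.164] [0.592 0.21  0.181] zmed 0.1754
top carr 334 [542.7 -13.2] [61.9 58.5] 84.93 0.11
top sparebase 1137 [540.9 199.2] [149.5 104.8] 8.75 0.016
top fullbase 934 [566.4 383.2] [161.7 124.5] 11.77 0.0157
top deck 1235 [525.6 -11.3] [140.7 139.1] 84.34 0.0622
```

```bash
python3 - <<'E'
from h import *
go([.5105,.3627,.116],np.radians(191.5))
E
```

```text
t mm [-68.7   1.4 262.7] w deg [-0.01  0.04 -1.18]
```

>>> step_arm --motion '[{"tx": -35,"ty": 1.4,"tz": 50,"wx": 0,"wy": 0,"wz": -1.2,"hand": 70},{"tx": -68.7,"ty": 1.4,"tz": 100,"wx": 0,"wy": 0,"wz": -1.2,"hand": 70},{"tx": -68.7,"ty": 1.4,"tz": 150,"wx": 0,"wy": 0,"wz": -1.2,"hand": 70},{"tx": -68.7,"ty": 1.4,"tz": 180,"wx": 0,"wy": 0,"wz": -1.2,"hand": 70},{"tx": -68.7,"ty": 1.4,"tz": 205,"wx": 0,"wy": 0,"wz": -1.2,"hand": 70},{"tx": -68.7,"ty": 1.4,"tz": 230,"wx": 0,"wy": 0,"wz": -1.2,"hand": 70},{"tx": -68.7,"ty": 1.4,"tz": 250,"wx": 0,"wy": 0,"wz": -1.2,"hand": 70},{"tx": -68.7,"ty": 1.4,"tz": 262,"wx": 0,"wy": 0,"wz": -1.2,"hand": 70},{"tx": -68.7,"ty": 1.4,"tz": 262,"wx": 0,"wy": 0,"wz": -1.2,"hand": 70}]'

```text
t: 6.72
tool_pos: [0.5101, 0.3628, 0.1156]
ee_rot: [0.316, -3.125, 0.001]
wrist_force: [-0.4, -1.1, 0.3]
opening: 0.0696
grasp_force: 0.0
```

```bash
python3 - <<'E'
from h import *
s=st();go([.5105,.3627,.116],np.radians(191.5))
p,d=env.capture("wrist");cv2.imwrite("pics/w2.png",p[:,:,::-1])
c=env.get_calibration("wrist");W=cloud(d,c)
for k,m in seg(p,W,.12,.2,(.48,.6,.32,.42)).items():
    q=W[m]
    if len(q):print(k,len(q),"x",np.percentile(q[:,0],[3,50,97]).round(4),"y",np.percentile(q[:,1],[3,50,97]).round(4))
E
```

```text
t 6.72 tcp [510.1 362.8 115.6] rot [ 3.160e-01 -3.125e+00  1.000e-03] F [-0.4 -1.1  0.3] M [ 0.02 -0.01  0.05] op 69.6 g 0.0
t mm [-0.4 -0.2 -0.4] w deg [-0.03 -0.07  0.05]
red 5129 x [0.4973 0.5036 0.5128] y [0.3485 0.3631 0.3795]
violet 14 x [0.4988 0.531  0.5379] y [0.3215 0.3527 0.3866]
```

View pics/w2.png

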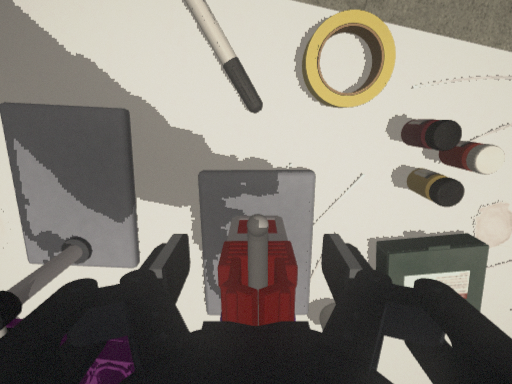

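Red sits at (257,280), centred between the fingers (inner edges ~188 and ~325), with the rod tip at (258,225). Closing on it.

>>> step_arm --motion '[{"tx": 0,"ty": 0,"tz": 0,"wx": 0,"wy": 0,"wz": 0,"hand": 45},{"tx": 0,"ty": 0,"tz": 0,"wx": 0,"wy": 0,"wz": 0,"hand": 38},{"tx": 0,"ty": 0,"tz": 0,"wx": 0,"wy": 0,"wz": 0,"hand": 34},{"tx": 0,"ty": 0,"tz": 0,"wx": 0,"wy": 0,"wz": 0,"hand": 30},{"tx": 0,"ty": 0,"tz": 0,"wx": 0,"wy": 0,"wz": 0,"hand": 30}]'

```text
t: 7.4
tool_pos: [0.5108, 0.3636, 0.1172]
ee_rot: [-0.316, 3.124, 0.001]
wrist_force: [-0.1, 0.5, 5.1]
opening: 0.0351
grasp_force: 59.4
```

```bash
python3 -c "
from h import *
st()"
```

```text
t 7.4 tcp [510.8 363.6 117.2] rot [-3.160e-01  3.124e+00  1.000e-03] F [-0.1  0.5  5.1] M [ 0.11  0.03 -0.02] op 35.1 g 59.4
```

>>> step_arm --motion '[{"tx": 0,"ty": 0,"tz": -4,"wx": 0,"wy": 0,"wz": 0,"hand": 30},{"tx": 0,"ty": 0,"tz": -8,"wx": 0,"wy": 0,"wz": 0,"hand": 30},{"tx": 0,"ty": 0,"tz": -10.5,"wx": 0,"wy": 0,"wz": 0,"hand": 30},{"tx": 0,"ty": 0,"tz": -10.5,"wx": 0,"wy": 0,"wz": 0,"hand": 30}]'

```text
t: 7.9
tool_pos: [0.5104, 0.3629, 0.1268]
ee_rot: [-0.316, 3.126, -0.0]
wrist_force: [0.6, 0.2, 0.1]
opening: 0.0348
grasp_force: 59.7
```

```bash
python3 - <<'E'
from h import *
st()
for n in("w1","top"):
    p,W=load(n)
    for nm,(x0,y0,yaw) in dict(full=(.5815,.3775,11.5),spare=(.5585,.2035,8.6)).items():
        a=np.radians(yaw);e=np.array([np.cos(a),np.sin(a)]);D=W[...,:2]-[x0,y0];u=-(D@e)*1e3;v=(D@np.array([-e[1],e[0]]))*1e3
        for lo,hi in ((-14,-2),(5,20),(20,50),(50,80),(80,98),(98,112)):
            m=(u>lo)&(u<hi)&(abs(v)<8)&(W[...,2]>.14)&(W[...,2]<.2)
            if m.sum()>2:print(n,nm,lo,hi,m.sum(),"z50,90",np.percentile(W[m][:,2],[50,90]).round(4),"v",np.median(v[m]).round(1))
E
```

```text
t 7.9 tcp [510.4 362.9 126.8] rot [-0.316  3.126 -0.   ] F [0.6 0.2 0.1] M [-0.01 -0.02 -0.03] op 34.8 g 59.7
w1 full -14 -2 39 z50,90 [0.1748 0.1777] v 0.9
w1 full 5 20 107 z50,90 [0.1782 0.1794] v -0.0
w1 full 20 50 243 z50,90 [0.1778 0.1794] v -0.6
w1 full 50 80 272 z50,90 [0.1776 0.1793] v 0.0
w1 full 80 98 138 z50,90 [0.1744 0.1784] v 0.2
w1 full 98 112 52 z50,90 [0.1753 0.1777] v 0.6
w1 spare -14 -2 51 z50,90 [0.1766 0.1802] v 1.4
w1 spare 5 20 61 z50,90 [0.1755 0.1774] v 0.9
w1 spare 20 50 129 z50,90 [0.1762 0.1773] v 1.5
w1 spare 50 80 139 z50,90 [0.1759 0.177 ] v 1.2
w1 spare 80 98 85 z50,90 [0.176  0.1772] v 1.2
w1 spare 98 112 64 z50,90 [0.1771 0.1803] v 1.3
top full -14 -2 11 z50,90 [0.1744 0.1761] v -1.1
top full 5 20 26 z50,90 [0.1774 0.18  ] v 0.4
top full 20 50 52 z50,90 [0.1763 0.1787] v 0.1
top full 50 80 52 z50,90 [0.1767 0.1793] v -0.3
top full 80 98 21 z50,90 [0.1741 0.1772] v -0.6
top full 98 112 12 z50,90 [0.1734 0.1767] v -1.5
top spare -14 -2 10 z50,90 [0.1764 0.1794] v -2.2
top spare 5 20 10 z50,90 [0.1746 0.1765] v -1.0
top spare 20 50 23 z50,90 [0.1749 0.1768] v -1.3
top spare 50 80 24 z50,90 [0.1752 0.1781] v -1.2
top spare 80 98 14 z50,90 [0.1754 0.1772] v -1.3
top spare 98 112 8 z50,90 [0.1774 0.1799] v -1.1
```

```bash
python3 - <<'E'
from h import *
st()
go([.5101-.070*np.cos(np.radians(11.5)),.3628-.07*np.sin(np.radians(11.5)),.127],np.radians(191.5))
go([.425,.1832,.1285],np.radians(188.6))
go([.430,.27,.1285],np.radians(190))
E
```

```text
t 7.9 tcp [510.4 362.9 126.8] rot [-0.316  3.126 -0.   ] F [0.6 0.2 0.1] M [-0.01 -0.02 -0.03] op 34.8 g 59.7
t mm [70.4 -0.  -0.2] w deg [-0.    0.01  0.04]
t mm [ 119.7 -159.    -1.7] w deg [-0.    0.01  2.94]
t mm [ 97.4 -75.   -1.7] w deg [-0.    0.01  1.54]
```

>>> step_arm --motion '[{"tx": 8,"ty": 0,"tz": 0,"wx": 0,"wy": 0,"wz": 0,"hand": 30},{"tx": 20,"ty": 0,"tz": 0,"wx": 0,"wy": 0,"wz": 0,"hand": 30},{"tx": 35,"ty": 0,"tz": 0,"wx": 0,"wy": 0,"wz": 0,"hand": 30},{"tx": 53,"ty": 0,"tz": 0,"wx": 0,"wy": 0,"wz": 0,"hand": 30},{"tx": 70,"ty": 0,"tz": 0,"wx": 0,"wy": 0,"wz": 0,"hand": 30},{"tx": 80,"ty": -20,"tz": -1.5,"wx": 0,"wy": 0,"wz": 0.5,"hand": 30},{"tx": 97,"ty": -60,"tz": -1.5,"wx": 0,"wy": 0,"wz": 1.5,"hand": 30},{"tx": 110,"ty": -110,"tz": -1.5,"wx": 0,"wy": 0,"wz": 2.2,"hand": 30},{"tx": 119.7,"ty": -150,"tz": -1.5,"wx": 0,"wy": 0,"wz": 2.9,"hand": 30},{"tx": 119.7,"ty": -159,"tz": -1.5,"wx": 0,"wy": 0,"wz": 2.9,"hand": 30}]'

```text
t: 9.15
tool_pos: [0.4241, 0.1803, 0.1283]
ee_rot: [0.231, -3.133, 0.003]
wrist_force: [0.8, -0.0, -1.3]
opening: 0.0346
grasp_force: 59.9
```

```bash
python3 - <<'E'
from h import *
st()
go([.425,.1832,.1285],np.radians(188.6))
go([.5407,.2008,.1285],np.radians(188.6))
p,d=env.capture("wrist");c=env.get_calibration("wrist");W=cloud(d,c)
np.savez("pics/w3.npz",p=p,d=d,**{k:np.array(v) for k,v in c.items()});cv2.imwrite("pics/w3.png",p[:,:,::-1])
E
```

```text
t 9.15 tcp [424.1 180.3 128.3] rot [ 2.310e-01 -3.133e+00  3.000e-03] F [ 0.8 -0.  -1.3] M [ 0.06 -0.   -0.02] op 34.6 g 59.9
t mm [-1.3  2.8 -0.2] w deg [-0.1  -0.03 -0.16]
t mm [-118.4    3.2   -0.3] w deg [-0.1  -0.03 -0.16]
```

View pics/w3.png

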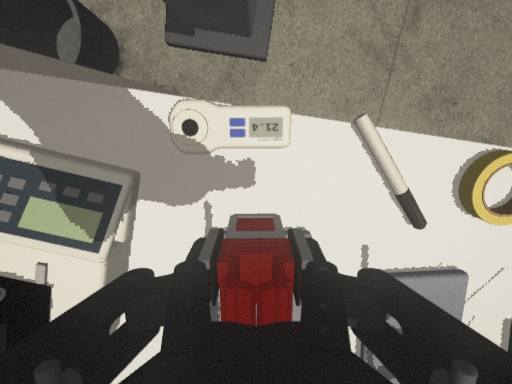

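>>> step_arm --motion '[{"tx": 0,"ty": 0,"tz": 0,"wx": 0,"wy": 0,"wz": 0,"hand": 30},{"tx": 0,"ty": 0,"tz": 0,"wx": 0,"wy": 0,"wz": 0,"hand": 30}]'

```text
t: 9.45
tool_pos: [0.4248, 0.1848, 0.1284]
ee_rot: [-0.24, 3.132, 0.001]
wrist_force: [0.2, 0.1, -0.8]
opening: 0.0347
grasp_force: 59.9
```

```bash
python3 - <<'E'
from h import *
st()
go([.425,.1832,.1285],np.radians(188.6))
go([.5407,.2008,.1285],np.radians(188.6))
E
```

```text
t 9.45 tcp [424.8 184.8 128.4] rot [-2.400e-01  3.132e+00  1.000e-03] F [ 0.2  0.1 -0.8] M [ 0.02 -0.   -0.05] op 34.7 g 59.9
t mm [ 0.  -1.6 -0.1] w deg [0.04 0.02 0.18]
t mm [-1.17e+02 -1.80e+00 -1.00e-01] w deg [0.04 0.02 0.18]
```

>>> step_arm --motion '[{"tx": -10,"ty": -1,"tz": 0,"wx": 0,"wy": 0,"wz": 0.2,"hand": 30},{"tx": -22,"ty": -1,"tz": 0,"wx": 0,"wy": 0,"wz": 0.2,"hand": 30},{"tx": -36,"ty": -1,"tz": 0,"wx": 0,"wy": 0,"wz": 0.2,"hand": 30},{"tx": -50,"ty": -1,"tz": 0,"wx": 0,"wy": 0,"wz": 0.2,"hand": 30},{"tx": -50,"ty": -1,"tz": 0,"wx": 0,"wy": 0,"wz": 0.2,"hand": 30}]'

```text
t: 10.07
tool_pos: [0.4758, 0.1899, 0.1281]
ee_rot: [-0.23, 3.133, 0.001]
wrist_force: [-0.1, -0.3, 0.2]
opening: 0.0351
grasp_force: 59.9
```

```bash
python3 - <<'E'
from h import *
st()
go([.5407,.2008,.1285],np.radians(188.6))
E
```

```text
t 10.07 tcp [475.8 189.9 128.1] rot [-2.300e-01  3.133e+00  1.000e-03] F [-0.1 -0.3  0.2] M [ 0.02 -0.01  0.02] op 35.1 g 59.9
t mm [-65.8   1.3  -0.4] w deg [ 0.02  0.02 -0.2 ]
```

No contact. Now slide on to the back and lower until I feel the rod.

>>> step_arm --motion '[{"tx": -14,"ty": 0.8,"tz": 0,"wx": 0,"wy": 0,"wz": 0,"hand": 30},{"tx": -30,"ty": 0.8,"tz": 0,"wx": 0,"wy": 0,"wz": 0,"hand": 30},{"tx": -46,"ty": 0.8,"tz": 0,"wx": 0,"wy": 0,"wz": 0,"hand": 30},{"tx": -58,"ty": 0.8,"tz": 0,"wx": 0,"wy": 0,"wz": 0,"hand": 30},{"tx": -66,"ty": 0.8,"tz": 0,"wx": 0,"wy": 0,"wz": 0,"hand": 30},{"tx": -66,"ty": 0.8,"tz": 2,"wx": 0,"wy": 0,"wz": 0,"hand": 30},{"tx": -66,"ty": 0.8,"tz": 4,"wx": 0,"wy": 0,"wz": 0,"hand": 30},{"tx": -66,"ty": 0.8,"tz": 4,"wx": 0,"wy": 0,"wz": 0,"hand": 30}]'

```text
t: 11.08
tool_pos: [0.539, 0.2001, 0.124]
ee_rot: [0.232, -3.132, 0.001]
wrist_force: [-0.1, 0.8, -1.8]
opening: 0.0348
grasp_force: 59.9
```

```bash
python3 - <<'E'
from h import *
st()
E
```

```text
t 11.07 tcp [539.  200.1 124. ] rot [ 2.320e-01 -3.132e+00  1.000e-03] F [-0.1  0.8 -1.8] M [ 0.   -0.02 -0.02] op 34.8 g 59.9
```

>>> step_arm --motion '[{"tx": 0,"ty": 0,"tz": 1,"wx": 0,"wy": 0,"wz": 0,"hand": 30},{"tx": 0,"ty": 0,"tz": 2,"wx": 0,"wy": 0,"wz": 0,"hand": 30},{"tx": 0,"ty": 0,"tz": 3,"wx": 0,"wy": 0,"wz": 0,"hand": 30},{"tx": 0,"ty": 0,"tz": 3.5,"wx": 0,"wy": 0,"wz": 0,"hand": 30},{"tx": 0,"ty": 0,"tz": 3.5,"wx": 0,"wy": 0,"wz": 0,"hand": 30}]'

```text
t: 11.7
tool_pos: [0.5397, 0.2003, 0.1207]
ee_rot: [0.231, -3.133, 0.0]
wrist_force: [-0.5, 0.3, -1.0]
opening: 0.0351
grasp_force: 59.9
```

```bash
python3 - <<'E'
from h import *
st()
E
```

```text
t 11.7 tcp [539.7 200.3 120.7] rot [ 0.231 -3.133  0.   ] F [-0.5  0.3 -1. ] M [0.05 0.01 0.  ] op 35.1 g 59.9
```

>>> step_arm --motion '[{"tx": 0,"ty": 0,"tz": 1,"wx": 0,"wy": 0,"wz": 0,"hand": 30},{"tx": 0,"ty": 0,"tz": 2,"wx": 0,"wy": 0,"wz": 0,"hand": 30},{"tx": 0,"ty": 0,"tz": 2,"wx": 0,"wy": 0,"wz": 0,"hand": 30}]'

```text
t: 12.08
tool_pos: [0.5399, 0.2005, 0.1193]
ee_rot: [-0.232, 3.132, 0.0]
wrist_force: [-2.3, 0.4, 4.3]
opening: 0.0352
grasp_force: 60.5
```

```bash
python3 - <<'E'
from h import *
st()
E
```

```text
t 12.07 tcp [539.9 200.5 119.3] rot [-0.232  3.132  0.   ] F [-2.3  0.4  4.3] M [-0.01  0.2   0.02] op 35.2 g 60.5
```

>>> step_arm --motion '[{"tx": 0,"ty": 0,"tz": 0,"wx": 0,"wy": 0,"wz": 0,"hand": 37},{"tx": 0,"ty": 0,"tz": 0,"wx": 0,"wy": 0,"wz": 0,"hand": 42},{"tx": 0,"ty": 0,"tz": 0,"wx": 0,"wy": 0,"wz": 0,"hand": 55},{"tx": 0,"ty": 0,"tz": 0,"wx": 0,"wy": 0,"wz": 0,"hand": 70},{"tx": 0,"ty": 0,"tz": 0,"wx": 0,"wy": 0,"wz": 0,"hand": 70},{"tx": 0,"ty": 0,"tz": -20,"wx": 0,"wy": 0,"wz": 0,"hand": 70},{"tx": 0,"ty": 0,"tz": -60,"wx": 0,"wy": 0,"wz": 0,"hand": 70},{"tx": 0,"ty": 0,"tz": -110,"wx": 0,"wy": 0,"wz": 0,"hand": 70},{"tx": 0,"ty": 0,"tz": -130,"wx": 0,"wy": 0,"wz": 0,"hand": 70}]'

```text
t: 13.2
tool_pos: [0.5408, 0.201, 0.252]
ee_rot: [-0.231, 3.128, 0.002]
wrist_force: [-0.5, 0.5, -0.6]
opening: 0.07
grasp_force: 0.0
```

```bash
python3 - <<'E'
from h import *
st()
p,d=env.capture("top");c=env.get_calibration("top");np.savez("pics/t4.npz",p=p,d=d,**{k:np.array(v) for k,v in c.items()})
p,d=env.capture("wrist");c=env.get_calibration("wrist");np.savez("pics/w4.npz",p=p,d=d,**{k:np.array(v) for k,v in c.items()})
cv2.imwrite("pics/w4.png",p[:,:,::-1])
for n in("t4","w4"):
    p,W=load(n)
    for nm,b in dict(full=(.48,.6,.32,.42),spare=(.44,.6,.16,.25)).items():
      for k,m in seg(p,W,.12,.2,b).items():
        q=W[m]
        if len(q)>3:print(n,nm,k,len(q),"x",np.percentile(q[:,0],[3,50,97]).round(4),"y",np.percentile(q[:,1],[3,50,97]).round(4),"z",np.percentile(q[:,2],[50,97]).round(4))
go([.5375,.3682,.200],np.radians(191.5))
E
```

```text
t 13.2 tcp [540.8 201.  252. ] rot [-2.310e-01  3.128e+00  2.000e-03] F [-0.5  0.5 -0.6] M [-0.04 -0.    0.04] op 70.0 g 0.0
t4 full violet 76 x [0.5265 0.5384 0.5499] y [0.3542 0.3679 0.3817] z [0.1763 0.1809]
t4 full green 85 x [0.5524 0.5659 0.5785] y [0.3585 0.3743 0.3885] z [0.1758 0.1802]
t4 spare red 5 x [0.5264 0.5296 0.532 ] y [0.206  0.2085 0.2115] z [0.1765 0.1779]
w4 full violet 1328 x [0.5247 0.5357 0.5496] y [0.3536 0.3643 0.3792] z [0.1743 0.1769]
w4 full green 1306 x [0.5526 0.5632 0.5766] y [0.3581 0.3671 0.3842] z [0.1739 0.1768]
w4 spare red 1209 x [0.5264 0.5374 0.5517] y [0.1852 0.201  0.2158] z [0.1769 0.1792]
t mm [-20.8 165.9  51.8] w deg [ 0.04  0.31 -3.05]
```

View pics/w4.png

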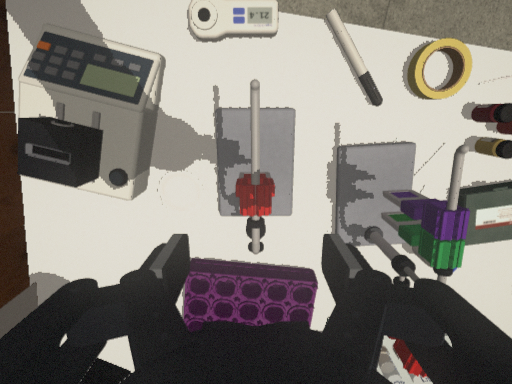

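Red (255,193) hangs near the spare stop ring. Violet (445,220) and green (440,250) are untouched. Next is violet.

```bash
python3 - <<'E'
from h import *
go([.5378,.3682,.116],np.radians(191.5))
E
```

```text
t mm [-20.6 165.8 135.8] w deg [ 0.04  0.31 -3.05]
```

>>> step_arm --motion '[{"tx": -5,"ty": 40,"tz": 0,"wx": 0,"wy": 0,"wz": -1,"hand": 70},{"tx": -15,"ty": 90,"tz": 0,"wx": 0,"wy": 0,"wz": -2,"hand": 70},{"tx": -21,"ty": 140,"tz": 10,"wx": 0,"wy": 0,"wz": -3,"hand": 70},{"tx": -21,"ty": 166,"tz": 30,"wx": 0,"wy": 0,"wz": -3,"hand": 70},{"tx": -21,"ty": 166,"tz": 50,"wx": 0,"wy": 0,"wz": -3,"hand": 70},{"tx": -21,"ty": 166,"tz": 60,"wx": 0,"wy": 0,"wz": -3,"hand": 70},{"tx": -21,"ty": 166,"tz": 60,"wx": 0,"wy": 0,"wz": -3,"hand": 70}]'

```text
t: 14.18
tool_pos: [0.5364, 0.3654, 0.1875]
ee_rot: [0.31, -3.125, 0.003]
wrist_force: [0.2, 0.1, 0.5]
opening: 0.0701
grasp_force: 0.0
```

```bash
python3 - <<'E'
from h import *
st();go([.5378,.3682,.116],np.radians(191.5))
E
```

```text
t 14.18 tcp [536.4 365.4 187.5] rot [ 3.100e-01 -3.125e+00  3.000e-03] F [0.2 0.1 0.5] M [ 0.03  0.04 -0.01] op 70.1 g 0.0
t mm [-2.   2.6 71.5] w deg [-0.1  -0.11 -0.18]
```

>>> step_arm --motion '[{"tx": -1,"ty": 1.5,"tz": 20,"wx": 0,"wy": 0,"wz": -0.2,"hand": 70},{"tx": -1,"ty": 1.5,"tz": 40,"wx": 0,"wy": 0,"wz": -0.2,"hand": 70},{"tx": -1,"ty": 1.5,"tz": 60,"wx": 0,"wy": 0,"wz": -0.2,"hand": 70},{"tx": -1,"ty": 1.5,"tz": 71,"wx": 0,"wy": 0,"wz": -0.2,"hand": 70},{"tx": -1,"ty": 1.5,"tz": 71,"wx": 0,"wy": 0,"wz": -0.2,"hand": 70}]'

```text
t: 14.8
tool_pos: [0.5362, 0.3688, 0.1164]
ee_rot: [0.319, -3.123, 0.001]
wrist_force: [0.2, -0.2, -0.4]
opening: 0.0701
grasp_force: 0.0
```

```bash
python3 - <<'E'
from h import *
st();go([.5378,.3682,.116],np.radians(191.5))
E
```

```text
t 14.8 tcp [536.2 368.8 116.4] rot [ 3.190e-01 -3.123e+00  1.000e-03] F [ 0.2 -0.2 -0.4] M [ 0.02 -0.02  0.01] op 70.1 g 0.0
t mm [-1.5 -1.   0.4] w deg [-0.04 -0.12  0.16]
```

>>> step_arm --motion '[{"tx": -1.5,"ty": -1,"tz": 0,"wx": 0,"wy": 0,"wz": 0.1,"hand": 55},{"tx": -1.5,"ty": -1,"tz": 0,"wx": 0,"wy": 0,"wz": 0.1,"hand": 45},{"tx": -1.5,"ty": -1,"tz": 0,"wx": 0,"wy": 0,"wz": 0.1,"hand": 38},{"tx": -1.5,"ty": -1,"tz": 0,"wx": 0,"wy": 0,"wz": 0.1,"hand": 34},{"tx": -1.5,"ty": -1,"tz": 0,"wx": 0,"wy": 0,"wz": 0.1,"hand": 30},{"tx": -1.5,"ty": -1,"tz": 0,"wx": 0,"wy": 0,"wz": 0.1,"hand": 30}]'

```text
t: 15.55
tool_pos: [0.5386, 0.3691, 0.1185]
ee_rot: [-0.316, 3.125, 0.001]
wrist_force: [0.6, 0.9, 4.9]
opening: 0.0349
grasp_force: 59.8
```

```bash
python3 - <<'E'
from h import *
st()
E
```

```text
t 15.55 tcp [538.6 369.1 118.5] rot [-3.160e-01  3.125e+00  1.000e-03] F [0.6 0.9 4.9] M [ 0.23 -0.01 -0.01] op 34.9 g 59.8
```

>>> step_arm --motion '[{"tx": 0,"ty": 0,"tz": -4,"wx": 0,"wy": 0,"wz": 0,"hand": 30},{"tx": 0,"ty": 0,"tz": -8,"wx": 0,"wy": 0,"wz": 0,"hand": 30},{"tx": 0,"ty": 0,"tz": -10.5,"wx": 0,"wy": 0,"wz": 0,"hand": 30},{"tx": 8,"ty": 0,"tz": -10.5,"wx": 0,"wy": 0,"wz": 0,"hand": 30},{"tx": 20,"ty": 0,"tz": -10.5,"wx": 0,"wy": 0,"wz": 0,"hand": 30}]'

```text
t: 16.18
tool_pos: [0.518, 0.3642, 0.128]
ee_rot: [0.316, -3.125, 0.0]
wrist_force: [0.3, -0.1, -0.2]
opening: 0.0349
grasp_force: 59.7
```

```bash
python3 - <<'E'
from h import *
st()
e=np.array([np.cos(np.radians(11.5)),np.sin(np.radians(11.5))])
go(list(np.array([.5378,.3682])-.1*e)+[.1275],np.radians(191.5))
go([.425,.1832,.1295],np.radians(188.6))
E
```

```text
t 16.18 tcp [518.  364.2 128. ] rot [ 0.316 -3.125  0.   ] F [ 0.3 -0.1 -0.2] M [-0.03  0.04 -0.01] op 34.9 g 59.7
t mm [79.8  0.   0.5] w deg [-0.01 -0.03  0.04]
t mm [ 127.3 -158.7   -1.4] w deg [-0.01 -0.03  2.94]
```

>>> step_arm --motion '[{"tx": 18,"ty": 0,"tz": 0,"wx": 0,"wy": 0,"wz": 0,"hand": 30},{"tx": 38,"ty": 0,"tz": 0,"wx": 0,"wy": 0,"wz": 0,"hand": 30},{"tx": 58,"ty": 0,"tz": 0,"wx": 0,"wy": 0,"wz": 0,"hand": 30},{"tx": 78,"ty": 0,"tz": 0,"wx": 0,"wy": 0,"wz": 0,"hand": 30},{"tx": 90,"ty": -20,"tz": -1.5,"wx": 0,"wy": 0,"wz": 0.5,"hand": 30},{"tx": 105,"ty": -60,"tz": -1.5,"wx": 0,"wy": 0,"wz": 1.5,"hand": 30},{"tx": 118,"ty": -110,"tz": -1.5,"wx": 0,"wy": 0,"wz": 2.2,"hand": 30},{"tx": 127,"ty": -148,"tz": -1.5,"wx": 0,"wy": 0,"wz": 2.9,"hand": 30},{"tx": 127,"ty": -158.7,"tz": -1.5,"wx": 0,"wy": 0,"wz": 2.9,"hand": 30},{"tx": 127,"ty": -158.7,"tz": -1.5,"wx": 0,"wy": 0,"wz": 2.9,"hand": 30}]'

```text
t: 17.42
tool_pos: [0.4262, 0.1836, 0.13]
ee_rot: [-0.236, 3.132, 0.0]
wrist_force: [0.5, 0.4, -0.8]
opening: 0.0347
grasp_force: 59.8
```

```bash
python3 - <<'E'
from h import *
st()
go([.425,.1832,.1295],np.radians(188.6))
go([.507,.1956,.1295],np.radians(188.6))
E
```

```text
t 17.43 tcp [426.2 183.6 130. ] rot [-0.236  3.132  0.   ] F [ 0.5  0.4 -0.8] M [0.04 0.04 0.02] op 34.7 g 59.8
t mm [ 1.2 -0.2  0.5] w deg [0.01 0.04 0.01]
t mm [-81.7  -0.2   0.5] w deg [0.01 0.04 0.01]
```

>>> step_arm --motion '[{"tx": -10,"ty": 0,"tz": 0.5,"wx": 0,"wy": 0,"wz": 0,"hand": 30},{"tx": -22,"ty": 0,"tz": 0.5,"wx": 0,"wy": 0,"wz": 0,"hand": 30},{"tx": -36,"ty": 0,"tz": 0.5,"wx": 0,"wy": 0,"wz": 0,"hand": 30},{"tx": -50,"ty": 0,"tz": 0.5,"wx": 0,"wy": 0,"wz": 0,"hand": 30},{"tx": -64,"ty": 0,"tz": 0.5,"wx": 0,"wy": 0,"wz": 0,"hand": 30},{"tx": -75,"ty": 0,"tz": 0.5,"wx": 0,"wy": 0,"wz": 0,"hand": 30},{"tx": -81,"ty": 0,"tz": 2,"wx": 0,"wy": 0,"wz": 0,"hand": 30},{"tx": -81,"ty": 0,"tz": 4,"wx": 0,"wy": 0,"wz": 0,"hand": 30},{"tx": -81,"ty": 0,"tz": 6,"wx": 0,"wy": 0,"wz": 0,"hand": 30},{"tx": -81,"ty": 0,"tz": 7,"wx": 0,"wy": 0,"wz": 0,"hand": 30}]'

```text
t: 18.68
tool_pos: [0.5058, 0.1957, 0.1226]
ee_rot: [0.237, -3.132, 0.0]
wrist_force: [-0.0, 0.6, -0.5]
opening: 0.035
grasp_force: 59.8
```

```bash
python3 - <<'E'
from h import *
st()
E
```

```text
t 18.68 tcp [505.8 195.7 122.6] rot [ 0.237 -3.132  0.   ] F [-0.   0.6 -0.5] M [0.02 0.02 0.06] op 35.0 g 59.8
```

>>> step_arm --motion '[{"tx": 0,"ty": 0,"tz": 1,"wx": 0,"wy": 0,"wz": 0,"hand": 30},{"tx": 0,"ty": 0,"tz": 2,"wx": 0,"wy": 0,"wz": 0,"hand": 30},{"tx": 0,"ty": 0,"tz": 3,"wx": 0,"wy": 0,"wz": 0,"hand": 30},{"tx": 0,"ty": 0,"tz": 3,"wx": 0,"wy": 0,"wz": 0,"hand": 30}]'

```text
t: 19.18
tool_pos: [0.5064, 0.1959, 0.1207]
ee_rot: [-0.237, 3.132, -0.001]
wrist_force: [-3.3, -0.8, 6.8]
opening: 0.0347
grasp_force: 60.8
```

```bash
python3 - <<'E'
from h import *
st()
E
```

```text
t 19.18 tcp [506.4 195.9 120.7] rot [-2.370e-01  3.132e+00 -1.000e-03] F [-3.3 -0.8  6.8] M [-0.25  0.47 -0.03] op 34.7 g 60.8
```

>>> step_arm --motion '[{"tx": 0,"ty": 0,"tz": -0.7,"wx": 0,"wy": 0,"wz": 0,"hand": 30},{"tx": 0,"ty": 0,"tz": -0.7,"wx": 0,"wy": 0,"wz": 0,"hand": 37},{"tx": 0,"ty": 0,"tz": -0.7,"wx": 0,"wy": 0,"wz": 0,"hand": 42},{"tx": 0,"ty": 0,"tz": -0.7,"wx": 0,"wy": 0,"wz": 0,"hand": 55},{"tx": 0,"ty": 0,"tz": -0.7,"wx": 0,"wy": 0,"wz": 0,"hand": 70},{"tx": 0,"ty": 0,"tz": -0.7,"wx": 0,"wy": 0,"wz": 0,"hand": 70},{"tx": 0,"ty": 0,"tz": -20,"wx": 0,"wy": 0,"wz": 0,"hand": 70},{"tx": 0,"ty": 0,"tz": -60,"wx": 0,"wy": 0,"wz": 0,"hand": 70},{"tx": 0,"ty": 0,"tz": -110,"wx": 0,"wy": 0,"wz": 0,"hand": 70},{"tx": 0,"ty": 0,"tz": -140,"wx": 0,"wy": 0,"wz": 0,"hand": 70}]'

```text
t: 20.42
tool_pos: [0.5069, 0.1962, 0.2623]
ee_rot: [-0.237, 3.13, 0.001]
wrist_force: [-0.1, 0.3, -0.0]
opening: 0.0701
grasp_force: 0.0
```

```bash
python3 - <<'E'
from h import *
st()
p,d=env.capture("top");c=env.get_calibration("top");np.savez("pics/t5.npz",p=p,d=d,**{k:np.array(v) for k,v in c.items()})
p,d=env.capture("wrist");c=env.get_calibration("wrist");np.savez("pics/w5.npz",p=p,d=d,**{k:np.array(v) for k,v in c.items()})
cv2.imwrite("pics/w5.png",p[:,:,::-1])
for n in("t5","w5"):
    p,W=load(n)
    for nm,b in dict(full=(.48,.6,.32,.42),spare=(.44,.6,.16,.25)).items():
      for k,m in seg(p,W,.12,.2,b).items():
        q=W[m]
        if len(q)>3:print(n,nm,k,len(q),"x",np.percentile(q[:,0],[3,50,97]).round(4),"y",np.percentile(q[:,1],[3,50,97]).round(4),"z",np.percentile(q[:,2],[50,97]).round(4))
    b=(.48,.6,-.08,.06)
    m=(W[...,2]>.104)&(W[...,2]<.118)&(W[...,0]>b[0])&(W[...,0]<b[1])&(W[...,1]>b[2])&(W[...,1]<b[3])
    if m.sum()>20:
        c,sz,a=cv2.minAreaRect((W[m][:,:2]*1e3).astype(np.float32));print(n,"carr",m.sum(),np.round(c,1),np.round(sz,1),round(a,2),np.median(W[m][:,2]).round(4))
go([.565,.3738,.195],np.radians(191.5))
E
```

```text
t 20.43 tcp [506.9 196.2 262.3] rot [-2.37e-01  3.13e+00  1.00e-03] F [-0.1  0.3 -0. ] M [ 0.02 -0.01 -0.01] op 70.1 g 0.0
t5 full green 85 x [0.5526 0.5657 0.5784] y [0.3584 0.3743 0.3883] z [0.1754 0.1792]
t5 carr 226 [542.3 -14.1] [59.9 57.9] 84.6 0.1105
w5 full green 920 x [0.5514 0.5594 0.5734] y [0.3582 0.3678 0.3852] z [0.151  0.1764]
w5 spare red 1096 x [0.5266 0.5369 0.5519] y [0.185 0.201 0.216] z [0.1766 0.179 ]
w5 spare violet 722 x [0.4935 0.5054 0.5175] y [0.1808 0.1963 0.2095] z [0.1777 0.1797]
w5 carr 2824 [543.4 -10.5] [61.4 59.1] 84.29 0.1085
t mm [-82.4 166.4  69.4] w deg [ 0.06  0.41 -2.85]
```

View pics/w5.png

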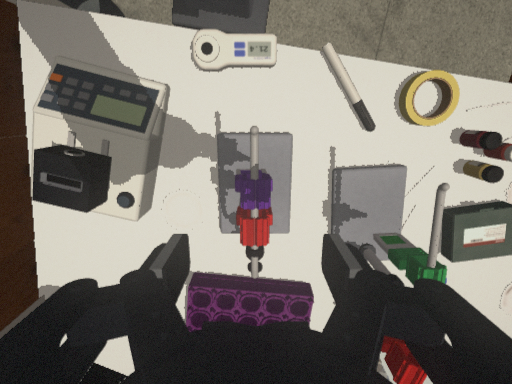

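Violet (255,190) and red (255,225) now hang on the spare hook. Green (425,265) is left alone on the full hook. The carrier slot shows as a strip near (62,183).

>>> step_arm --motion '[{"tx": -25,"ty": 40,"tz": 0,"wx": 0,"wy": 0,"wz": -1,"hand": 70},{"tx": -55,"ty": 90,"tz": 0,"wx": 0,"wy": 0,"wz": -2,"hand": 70},{"tx": -75,"ty": 140,"tz": 10,"wx": 0,"wy": 0,"wz": -2.8,"hand": 70},{"tx": -82.4,"ty": 166.4,"tz": 35,"wx": 0,"wy": 0,"wz": -2.8,"hand": 70},{"tx": -82.4,"ty": 166.4,"tz": 65,"wx": 0,"wy": 0,"wz": -2.8,"hand": 70},{"tx": -82.4,"ty": 166.4,"tz": 80,"wx": 0,"wy": 0,"wz": -2.8,"hand": 70},{"tx": -82.4,"ty": 166.4,"tz": 80,"wx": 0,"wy": 0,"wz": -2.8,"hand": 70},{"tx": -82.4,"ty": 166.4,"tz": 80,"wx": 0,"wy": 0,"wz": -2.8,"hand": 70}]'

```text
t: 21.52
tool_pos: [0.5634, 0.3727, 0.181]
ee_rot: [-0.312, 3.124, 0.001]
wrist_force: [0.2, -0.3, 0.0]
opening: 0.07
grasp_force: 0.0
```

```bash
python3 - <<'E'
from h import *
st();go([.565,.3738,.116],np.radians(191.5))
E
```

```text
t 21.52 tcp [563.4 372.7 181. ] rot [-3.120e-01  3.124e+00  1.000e-03] F [ 0.2 -0.3  0. ] M [-0.01  0.02  0.04] op 70.0 g 0.0
t mm [-1.7  0.8 65. ] w deg [ 0.03  0.1  -0.09]
```

>>> step_arm --motion '[{"tx": -1,"ty": 0.5,"tz": 20,"wx": 0,"wy": 0,"wz": 0,"hand": 70},{"tx": -1.5,"ty": 0.8,"tz": 40,"wx": 0,"wy": 0,"wz": 0,"hand": 70},{"tx": -1.5,"ty": 0.8,"tz": 56,"wx": 0,"wy": 0,"wz": 0,"hand": 60},{"tx": -1.5,"ty": 0.8,"tz": 62.5,"wx": 0,"wy": 0,"wz": 0,"hand": 50},{"tx": -1.5,"ty": 0.8,"tz": 62.5,"wx": 0,"wy": 0,"wz": 0,"hand": 45},{"tx": -1.5,"ty": 0.8,"tz": 62.5,"wx": 0,"wy": 0,"wz": 0,"hand": 40}]'

```text
t: 22.28
tool_pos: [0.5643, 0.3742, 0.1179]
ee_rot: [-0.313, 3.125, 0.001]
wrist_force: [0.5, 0.8, -0.0]
opening: 0.0402
grasp_force: 0.0
```

```bash
python3 - <<'E'
from h import *
st();go([.565,.3738,.118],np.radians(191.5))
E
```

```text
t 22.27 tcp [564.3 374.2 117.9] rot [-3.130e-01  3.125e+00  1.000e-03] F [ 0.5  0.8 -0. ] M [ 0.04 -0.03 -0.02] op 40.2 g 0.0
t mm [-0.6 -0.5 -0.1] w deg [ 0.03  0.05 -0.05]
```

>>> step_arm --motion '[{"tx": 0,"ty": 0,"tz": 0,"wx": 0,"wy": 0,"wz": 0,"hand": 36},{"tx": 0,"ty": 0,"tz": 0,"wx": 0,"wy": 0,"wz": 0,"hand": 32},{"tx": 0,"ty": 0,"tz": 0,"wx": 0,"wy": 0,"wz": 0,"hand": 30},{"tx": 0,"ty": 0,"tz": 0,"wx": 0,"wy": 0,"wz": 0,"hand": 30}]'

```text
t: 22.78
tool_pos: [0.5644, 0.3745, 0.1182]
ee_rot: [-0.314, 3.124, 0.002]
wrist_force: [0.1, 1.8, 4.4]
opening: 0.0349
grasp_force: 60.2
```

```bash
python3 - <<'E'
from h import *
st()
E
```

```text
t 22.77 tcp [564.4 374.5 118.2] rot [-3.140e-01  3.124e+00  2.000e-03] F [0.1 1.8 4.4] M [ 0.32  0.   -0.01] op 34.9 g 60.2
```

>>> step_arm --motion '[{"tx": 0,"ty": 0,"tz": -3,"wx": 0,"wy": 0,"wz": 0,"hand": 30},{"tx": 0,"ty": 0,"tz": -7,"wx": 0,"wy": 0,"wz": 0,"hand": 30},{"tx": 0,"ty": 0,"tz": -9.3,"wx": 0,"wy": 0,"wz": 0,"hand": 30},{"tx": 10,"ty": 0,"tz": -9.3,"wx": 0,"wy": 0,"wz": 0,"hand": 30},{"tx": 28,"ty": 0,"tz": -9.3,"wx": 0,"wy": 0,"wz": 0,"hand": 30},{"tx": 48,"ty": 0,"tz": -9.3,"wx": 0,"wy": 0,"wz": 0,"hand": 30},{"tx": 68,"ty": 0,"tz": -9.3,"wx": 0,"wy": 0,"wz": 0,"hand": 30},{"tx": 88,"ty": 0,"tz": -9.3,"wx": 0,"wy": 0,"wz": 0,"hand": 30},{"tx": 108,"ty": 0,"tz": -9.3,"wx": 0,"wy": 0,"wz": 0,"hand": 30},{"tx": 125,"ty": 0,"tz": -9.3,"wx": 0,"wy": 0,"wz": 0,"hand": 30}]'

```text
t: 24.02
tool_pos: [0.44, 0.3486, 0.1265]
ee_rot: [0.314, -3.125, 0.001]
wrist_force: [0.3, 0.0, -0.5]
opening: 0.0349
grasp_force: 59.7
```

```bash
python3 - <<'E'
from h import *
st();go([.42,.27,.25],np.radians(186))
go([.42,.1,.25],np.radians(178))
go([.47,.0,.25],np.radians(174.7))
E
```

```text
t 24.02 tcp [440.  348.6 126.5] rot [ 3.140e-01 -3.125e+00  1.000e-03] F [ 0.3  0.  -0.5] M [ 0.02 -0.01 -0.04] op 34.9 g 59.7
t mm [  35.3  -73.1 -123.5] w deg [-0.02 -0.03  5.48]
t mm [  69.1 -239.7 -123.4] w deg [-0.02 -0.03 13.48]
t mm [  40.  -347.6 -123.4] w deg [-0.02 -0.03 16.78]
```

>>> step_arm --motion '[{"tx": 10,"ty": 0,"tz": -40,"wx": 0,"wy": 0,"wz": 0,"hand": 30},{"tx": 25,"ty": -15,"tz": -90,"wx": 0,"wy": 0,"wz": 2,"hand": 30},{"tx": 35,"ty": -60,"tz": -123,"wx": 0,"wy": 0,"wz": 5,"hand": 30},{"tx": 50,"ty": -110,"tz": -123,"wx": 0,"wy": 0,"wz": 9,"hand": 30},{"tx": 65,"ty": -160,"tz": -123,"wx": 0,"wy": 0,"wz": 13,"hand": 30},{"tx": 69,"ty": -210,"tz": -123,"wx": 0,"wy": 0,"wz": 15,"hand": 30},{"tx": 65,"ty": -240,"tz": -123,"wx": 0,"wy": 0,"wz": 16.8,"hand": 30},{"tx": 65,"ty": -240,"tz": -123,"wx": 0,"wy": 0,"wz": 16.8,"hand": 30}]'

```text
t: 25.02
tool_pos: [0.4255, 0.0986, 0.2496]
ee_rot: [0.154, 3.137, -0.001]
wrist_force: [-0.4, 0.2, -0.5]
opening: 0.0345
grasp_force: 60.0
```

```bash
python3 - <<'E'
from h import *
st()
p,d=env.capture("wrist");c=env.get_calibration("wrist");np.savez("pics/w6.npz",p=p,d=d,**{k:np.array(v) for k,v in c.items()})
W=cloud(d,c);V=np.array(c["view"])
for n in("carrier_top","slot_floor"):
    print(n,[((np.array(x["position"])*1e3).round(1).tolist(),round(x["p"],2)) for x in env.tip_of(n,"wrist")[:2]])
b=(.48,.6,-.08,.06)
m=(W[...,2]>.104)&(W[...,2]<.118)&(W[...,0]>b[0])&(W[...,0]<b[1])&(W[...,1]>b[2])&(W[...,1]<b[3])
r,sz,a=cv2.minAreaRect((W[m][:,:2]*1e3).astype(np.float32));print("carr",m.sum(),np.round(r,1),np.round(sz,1),round(a,2),np.median(W[m][:,2]).round(4))
# rectified view of plane z=.110: 0.25 mm/px, x up, y left
xs=np.arange(.59,.49,-.0004);ys=np.arange(.05,-.07,-.0004)
X,Y=np.meshgrid(xs,ys,indexing="ij");P=np.stack([X,Y,np.full_like(X,.110)],-1)@V[:3,:3].T+V[:3,3]
mu=(P[...,0]/P[...,2]*c["fx"]+c["cx"]).astype(np.float32);mv=(P[...,1]/P[...,2]*c["fy"]+c["cy"]).astype(np.float32)
I=cv2.remap(p,mu,mv,cv2.INTER_LINEAR);Z=cv2.remap(W[...,2].astype(np.float32),mu,mv,cv2.INTER_NEAREST)
D=np.nan_to_num(np.clip((Z-.06)/.06,0,1)*255).astype(np.uint8)
o=np.hstack([np.clip(I[:,:,::-1].astype(int)*2,0,255).astype(np.uint8),cv2.cvtColor(D,cv2.COLOR_GRAY2BGR)]);cv2.imwrite("pics/rect6.png",o);print(o.shape)
E
```

```text
t 25.02 tcp [425.5  98.6 249.6] rot [ 1.540e-01  3.137e+00 -1.000e-03] F [-0.4  0.2 -0.5] M [ 0.08  0.04 -0.03] op 34.5 g 60.0
carrier_top [([539.7, -10.3, 108.7], 0.85), ([539.3, -6.9, 69.2], 0.56)]
slot_floor [([391.6, 307.2, -2.7], 0.62), ([536.4, -8.6, 66.5], 0.56)]
carr 192 [518.1 -18.2] [34.1 10. ] 85.27 0.1101
(250, 600, 3)
```

View pics/rect6.png

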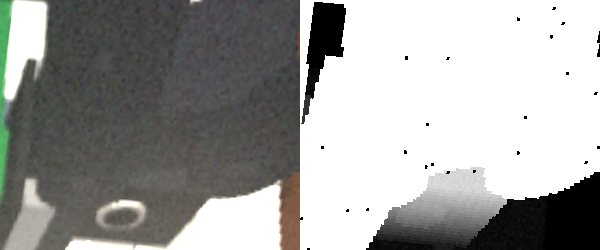

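The rectified view is mostly covered by the gripper, with only the deck's ring at (120,213). So I'll read the slot numerically from the earlier picture w5, where it was clear.

```bash
python3 - <<'E'
from h import *
for n in("w5","w4","t5"):
    f=np.load(f"pics/{n}.npz");p,V,c=f["p"],f["view"],f;W=cloud(f["d"],c)
    a=np.radians(-5.3);ex=np.array([np.cos(a),np.sin(a)]);ey=np.array([-ex[1],ex[0]]);o=np.array([.5425,-.012])
    def samp(u,v):
        xy=o+u[...,None]*1e-3*ex+v[...,None]*1e-3*ey
        P=np.concatenate([xy,np.full(u.shape+(1,),.110)],-1)@V[:3,:3].T+V[:3,3]
        mu=(P[...,0]/P[...,2]*c["fx"]+c["cx"]).astype(np.float32);mv=(P[...,1]/P[...,2]*c["fy"]+c["cy"]).astype(np.float32)
        return cv2.remap(p.mean(2).astype(np.float32),mu,mv,cv2.INTER_LINEAR),cv2.remap(np.nan_to_num(W[...,2]).astype(np.float32),mu,mv,cv2.INTER_NEAREST)
    us=np.arange(-38,39,2.);vs=np.arange(-38,39,2.)
    U,Vv=np.meshgrid(us,np.arange(-12,13,2.));g,z=samp(U,Vv)
    print(n,"along x",list(zip(us.astype(int).tolist(),g.mean(0).round().astype(int).tolist(),(np.median(z,0)*1e3).round().astype(int).tolist())))
    U,Vv=np.meshgrid(np.arange(-2,3,1.),vs);g,z=samp(U,Vv)
    print(n,"along y",list(zip(vs.astype(int).tolist(),g.mean(1).round().astype(int).tolist(),(np.median(z,1)*1e3).round().astype(int).tolist())))
E
```

```text
w5 along x [(-38, 67, 75), (-36, 49, 84), (-34, 55, 91), (-32, 56, 98), (-30, 34, 104), (-28, 39, 109), (-26, 40, 109), (-24, 41, 109), (-22, 41, 108), (-20, 40, 109), (-18, 40, 109), (-16, 39, 108), (-14, 40, 109), (-12, 40, 109), (-10, 39, 109), (-8, 42, 109), (-6, 53, 107), (-4, 32, 88), (-2, 32, 93), (0, 32, 99), (2, 56, 103), (4, 88, 106), (6, 74, 108), (8, 41, 109), (10, 41, 109), (12, 40, 109), (14, 41, 109), (16, 41, 109), (18, 41, 109), (20, 42, 108), (22, 43, 109), (24, 41, 108), (26, 43, 108), (28, 94, 109), (30, 203, -2), (32, 210, -2), (34, 210, -2), (36, 211, -2), (38, 210, -2)]
w5 along y [(-38, 33, 10), (-36, 33, 7), (-34, 29, 3), (-32, 66, 1), (-30, 178, -1), (-28, 139, 61), (-26, 37, 109), (-24, 37, 109), (-22, 39, 108), (-20, 77, 109), (-18, 102, 108), (-16, 103, 106), (-14, 87, 105), (-12, 36, 102), (-10, 35, 100), (-8, 38, 100), (-6, 35, 98), (-4, 38, 100), (-2, 37, 98), (0, 37, 98), (2, 38, 97), (4, 38, 98), (6, 37, 100), (8, 38, 99), (10, 38, 100), (12, 38, 99), (14, 40, 97), (16, 39, 96), (18, 40, 97), (20, 40, 99), (22, 48, 97), (24, 76, 106), (26, 42, 108), 
[... 1766 characters left out ...]
10), (26, 34, 111), (28, 70, 110), (30, 127, 66), (32, 166, 63), (34, 181, 63), (36, 185, 61), (38, 185, 61)]
t5 along y [(-38, 184, 63), (-36, 184, 62), (-34, 170, 62), (-32, 130, 65), (-30, 86, 65), (-28, 46, 111), (-26, 31, 113), (-24, 42, 113), (-22, 70, 112), (-20, 63, 107), (-18, 52, 107), (-16, 34, 92), (-14, 19, 84), (-12, 9, 84), (-10, 15, 69), (-8, 19, 69), (-6, 22, 75), (-4, 18, 69), (-2, 17, 69), (0, 22, 70), (2, 25, 70), (4, 25, 70), (6, 22, 87), (8, 25, 87), (10, 32, 86), (12, 42, 635), (14, 51, 635), (16, 62, 637), (18, 67, 636), (20, 68, 636), (22, 66, 634), (24, 65, 634), (26, 65, 633), (28, 65, 635), (30, 65, 635), (32, 65, 634), (34, 65, 634), (36, 64, 634), (38, 65, 635)]
```

```bash
python3 - <<'E'
from h import *
st();go([.5424,-.0117,.18],np.radians(174.6))
E
```

```text
t 25.18 tcp [424.9 101.8 249.5] rot [-0.144 -3.138 -0.   ] F [-0.6  0.4 -0.2] M [ 0.03 -0.    0.01] op 34.9 g 60.0
t mm [-127.4 -102.3   69.5] w deg [ 0.01 -0.01  0.15]
```

>>> step_arm --motion '[{"tx": -20,"ty": -25,"tz": 0,"wx": 0,"wy": 0,"wz": 0,"hand": 30},{"tx": -55,"ty": -55,"tz": 0,"wx": 0,"wy": 0,"wz": 0,"hand": 30},{"tx": -95,"ty": -85,"tz": 15,"wx": 0,"wy": 0,"wz": 0,"hand": 30},{"tx": -120,"ty": -100,"tz": 40,"wx": 0,"wy": 0,"wz": 0,"hand": 30},{"tx": -127.4,"ty": -102.3,"tz": 60,"wx": 0,"wy": 0,"wz": 0.1,"hand": 30},{"tx": -127.4,"ty": -102.3,"tz": 69.5,"wx": 0,"wy": 0,"wz": 0.1,"hand": 30},{"tx": -127.4,"ty": -102.3,"tz": 69.5,"wx": 0,"wy": 0,"wz": 0.1,"hand": 30},{"tx": -127.4,"ty": -102.3,"tz": 69.5,"wx": 0,"wy": 0,"wz": 0.1,"hand": 30}]'

```text
t: 26.18
tool_pos: [0.5428, -0.0119, 0.181]
ee_rot: [0.147, 3.137, 0.0]
wrist_force: [-0.1, -1.0, -0.3]
opening: 0.035
grasp_force: 60.0
```

```bash
python3 - <<'E'
from h import *
st();go([.5424,-.0117,.162],np.radians(174.6))
E
```

```text
t 26.18 tcp [542.8 -11.9 181. ] rot [0.147 3.137 0.   ] F [-0.1 -1.  -0.3] M [ 0.01 -0.01 -0.04] op 35.0 g 60.0
t mm [ 0.4  0.2 19. ] w deg [0.01 0.08 0.04]
```

>>> step_arm --motion '[{"tx": 0.3,"ty": 0,"tz": 8,"wx": 0,"wy": 0,"wz": 0,"hand": 30},{"tx": 0.3,"ty": 0,"tz": 16,"wx": 0,"wy": 0,"wz": 0,"hand": 30},{"tx": 0.3,"ty": 0,"tz": 21,"wx": 0,"wy": 0,"wz": 0,"hand": 30},{"tx": 0.3,"ty": 0,"tz": 24,"wx": 0,"wy": 0,"wz": 0,"hand": 30},{"tx": 0.3,"ty": 0,"tz": 26,"wx": 0,"wy": 0,"wz": 0,"hand": 30},{"tx": 0.3,"ty": 0,"tz": 26,"wx": 0,"wy": 0,"wz": 0,"hand": 30}]'

```text
t: 26.92
tool_pos: [0.5424, -0.0129, 0.154]
ee_rot: [-0.149, -3.138, 0.0]
wrist_force: [0.2, 0.3, -1.6]
opening: 0.0353
grasp_force: 60.0
```

```bash
python3 - <<'E'
from h import *
st();go([.5424,-.0117,.152],np.radians(174.6))
E
```

```text
t 26.93 tcp [542.4 -12.9 154. ] rot [-0.149 -3.138  0.   ] F [ 0.2  0.3 -1.6] M [-0.04  0.02 -0.  ] op 35.3 g 60.0
t mm [0.1 1.2 2. ] w deg [-0.   -0.01 -0.05]
```

>>> step_arm --motion '[{"tx": 0,"ty": 0.3,"tz": 1,"wx": 0,"wy": 0,"wz": 0,"hand": 30},{"tx": 0,"ty": 0.3,"tz": 2,"wx": 0,"wy": 0,"wz": 0,"hand": 30},{"tx": 0,"ty": 0.3,"tz": 3,"wx": 0,"wy": 0,"wz": 0,"hand": 30},{"tx": 0,"ty": 0.3,"tz": 4,"wx": 0,"wy": 0,"wz": 0,"hand": 30},{"tx": 0,"ty": 0.3,"tz": 4,"wx": 0,"wy": 0,"wz": 0,"hand": 30}]'

```text
t: 27.55
tool_pos: [0.5424, -0.0126, 0.1499]
ee_rot: [-0.149, -3.138, 0.0]
wrist_force: [0.7, 0.5, -0.7]
opening: 0.035
grasp_force: 60.0
```

```bash
python3 - <<'E'
from h import *
st()
E
```

```text
t 27.55 tcp [542.4 -12.6 149.9] rot [-0.149 -3.138  0.   ] F [ 0.7  0.5 -0.7] M [-0.02 -0.    0.01] op 35.0 g 60.0
```

>>> step_arm --motion '[{"tx": 0,"ty": 0,"tz": 1,"wx": 0,"wy": 0,"wz": 0,"hand": 30},{"tx": 0,"ty": 0,"tz": 2,"wx": 0,"wy": 0,"wz": 0,"hand": 30},{"tx": 0,"ty": 0,"tz": 3,"wx": 0,"wy": 0,"wz": 0,"hand": 30},{"tx": 0,"ty": 0,"tz": 4,"wx": 0,"wy": 0,"wz": 0,"hand": 30},{"tx": 0,"ty": 0,"tz": 5,"wx": 0,"wy": 0,"wz": 0,"hand": 30},{"tx": 0,"ty": 0,"tz": 5,"wx": 0,"wy": 0,"wz": 0,"hand": 30}]'

```text
t: 28.3
tool_pos: [0.5431, -0.0118, 0.1453]
ee_rot: [0.148, 3.136, 0.002]
wrist_force: [1.9, 2.0, -1.5]
opening: 0.0347
grasp_force: 59.9
```

```bash
python3 - <<'E'
from h import *
st()
E
```

```text
t 28.3 tcp [543.1 -11.8 145.3] rot [1.480e-01 3.136e+00 2.000e-03] F [ 1.9  2.  -1.5] M [ 0.58 -0.39  0.01] op 34.7 g 59.9
```

>>> step_arm --motion '[{"tx": -1.2,"ty": 1.3,"tz": 0,"wx": 0,"wy": 0,"wz": 0,"hand": 30},{"tx": -1.2,"ty": 1.3,"tz": 0,"wx": 0,"wy": 0,"wz": 0,"hand": 30}]'

```text
t: 28.55
tool_pos: [0.5435, -0.0116, 0.1447]
ee_rot: [-0.149, -3.137, 0.001]
wrist_force: [0.8, 0.7, 0.1]
opening: 0.0346
grasp_force: 60.0
```

```bash
python3 - <<'E'
from h import *
st()
E
```

```text
t 28.55 tcp [543.5 -11.6 144.7] rot [-1.490e-01 -3.137e+00  1.000e-03] F [0.8 0.7 0.1] M [ 0.18 -0.06 -0.04] op 34.6 g 60.0
```

>>> step_arm --motion '[{"tx": -0.5,"ty": 0.7,"tz": 1,"wx": 0,"wy": 0,"wz": 0,"hand": 30},{"tx": -0.5,"ty": 0.7,"tz": 2.5,"wx": 0,"wy": 0,"wz": 0,"hand": 30},{"tx": -0.5,"ty": 0.7,"tz": 4,"wx": 0,"wy": 0,"wz": 0,"hand": 30},{"tx": -0.5,"ty": 0.7,"tz": 5.5,"wx": 0,"wy": 0,"wz": 0,"hand": 30},{"tx": -0.5,"ty": 0.7,"tz": 7,"wx": 0,"wy": 0,"wz": 0,"hand": 30},{"tx": -0.5,"ty": 0.7,"tz": 7,"wx": 0,"wy": 0,"wz": 0,"hand": 30}]'

```text
t: 29.3
tool_pos: [0.5439, -0.0107, 0.1377]
ee_rot: [-0.149, -3.137, 0.0]
wrist_force: [-2.0, -0.2, -1.2]
opening: 0.0349
grasp_force: 60.1
```

```bash
python3 - <<'E'
from h import *
st()
E
```

```text
t 29.3 tcp [543.9 -10.7 137.7] rot [-0.149 -3.137  0.   ] F [-2.  -0.2 -1.2] M [ 0.12  0.52 -0.04] op 34.9 g 60.1
```

>>> step_arm --motion '[{"tx": 0.6,"ty": 0,"tz": 0,"wx": 0,"wy": 0,"wz": 0,"hand": 30},{"tx": 0.6,"ty": 0,"tz": 1.5,"wx": 0,"wy": 0,"wz": 0,"hand": 30},{"tx": 0.6,"ty": 0,"tz": 3,"wx": 0,"wy": 0,"wz": 0,"hand": 30},{"tx": 0.6,"ty": 0,"tz": 4.5,"wx": 0,"wy": 0,"wz": 0,"hand": 30},{"tx": 0.6,"ty": 0,"tz": 6,"wx": 0,"wy": 0,"wz": 0,"hand": 30},{"tx": 0.6,"ty": 0,"tz": 7.5,"wx": 0,"wy": 0,"wz": 0,"hand": 30},{"tx": 0.6,"ty": 0,"tz": 7.5,"wx": 0,"wy": 0,"wz": 0,"hand": 30}]'

```text
t: 30.18
tool_pos: [0.5438, -0.0107, 0.1303]
ee_rot: [-0.149, -3.138, 0.0]
wrist_force: [-0.9, -0.3, -1.0]
opening: 0.0349
grasp_force: 60.1
```

```bash
python3 - <<'E'
from h import *
st()
E
```

```text
t 30.18 tcp [543.8 -10.7 130.3] rot [-0.149 -3.138  0.   ] F [-0.9 -0.3 -1. ] M [ 0.03  0.23 -0.  ] op 34.9 g 60.1
```

Going smoothly. The floor is expected at a tool z of about 0.117.

>>> step_arm --motion '[{"tx": 0.3,"ty": 0,"tz": 1.5,"wx": 0,"wy": 0,"wz": 0,"hand": 30},{"tx": 0.3,"ty": 0,"tz": 3,"wx": 0,"wy": 0,"wz": 0,"hand": 30},{"tx": 0.3,"ty": 0,"tz": 4.5,"wx": 0,"wy": 0,"wz": 0,"hand": 30},{"tx": 0.3,"ty": 0,"tz": 6,"wx": 0,"wy": 0,"wz": 0,"hand": 30},{"tx": 0.3,"ty": 0,"tz": 7.5,"wx": 0,"wy": 0,"wz": 0,"hand": 30},{"tx": 0.3,"ty": 0,"tz": 9,"wx": 0,"wy": 0,"wz": 0,"hand": 30},{"tx": 0.3,"ty": 0,"tz": 10,"wx": 0,"wy": 0,"wz": 0,"hand": 30},{"tx": 0.3,"ty": 0,"tz": 10,"wx": 0,"wy": 0,"wz": 0,"hand": 30}]'

```text
t: 31.18
tool_pos: [0.5434, -0.0106, 0.1204]
ee_rot: [-0.149, -3.138, 0.0]
wrist_force: [-0.3, -0.2, -0.4]
opening: 0.0355
grasp_force: 60.1
```

```bash
python3 - <<'E'
from h import *
st()
E
```

```text
t 31.18 tcp [543.4 -10.6 120.4] rot [-0.149 -3.138  0.   ] F [-0.3 -0.2 -0.4] M [0.   0.01 0.02] op 35.5 g 60.1
```

>>> step_arm --motion '[{"tx": 0,"ty": 0,"tz": 1,"wx": 0,"wy": 0,"wz": 0,"hand": 30},{"tx": 0,"ty": 0,"tz": 2,"wx": 0,"wy": 0,"wz": 0,"hand": 30},{"tx": 0,"ty": 0,"tz": 3,"wx": 0,"wy": 0,"wz": 0,"hand": 30},{"tx": 0,"ty": 0,"tz": 4,"wx": 0,"wy": 0,"wz": 0,"hand": 30},{"tx": 0,"ty": 0,"tz": 4,"wx": 0,"wy": 0,"wz": 0,"hand": 30}]'

```text
t: 31.8
tool_pos: [0.5437, -0.0107, 0.1172]
ee_rot: [0.149, 3.138, -0.0]
wrist_force: [-1.9, 0.4, 5.1]
opening: 0.0348
grasp_force: 60.8
```

```bash
python3 - <<'E'
from h import *
st()
E
```

```text
t 31.8 tcp [543.7 -10.7 117.2] rot [ 0.149  3.138 -0.   ] F [-1.9  0.4  5.1] M [-0.02  0.37 -0.  ] op 34.8 g 60.8
```

>>> step_arm --motion '[{"tx": 0,"ty": 0,"tz": 0.5,"wx": 0,"wy": 0,"wz": 0,"hand": 30},{"tx": 0,"ty": 0,"tz": 1,"wx": 0,"wy": 0,"wz": 0,"hand": 30},{"tx": 0,"ty": 0,"tz": 1,"wx": 0,"wy": 0,"wz": 0,"hand": 30}]'

```text
t: 32.17
tool_pos: [0.5439, -0.0107, 0.1171]
ee_rot: [0.15, 3.137, -0.001]
wrist_force: [-2.3, -0.0, 11.5]
opening: 0.0348
grasp_force: 61.5
```

```bash
python3 - <<'E'
from h import *
st()
E
```

```text
t 32.17 tcp [543.9 -10.7 117.1] rot [ 1.500e-01  3.137e+00 -1.000e-03] F [-2.3 -0.  11.5] M [-0.02  0.84 -0.  ] op 34.8 g 61.5
```

>>> step_arm --motion '[{"tx": 0,"ty": 0,"tz": -1,"wx": 0,"wy": 0,"wz": 0,"hand": 30},{"tx": 0,"ty": 0,"tz": -1,"wx": 0,"wy": 0,"wz": 0,"hand": 38},{"tx": 0,"ty": 0,"tz": -1,"wx": 0,"wy": 0,"wz": 0,"hand": 45},{"tx": 0,"ty": 0,"tz": -1,"wx": 0,"wy": 0,"wz": 0,"hand": 58},{"tx": 0,"ty": 0,"tz": -1,"wx": 0,"wy": 0,"wz": 0,"hand": 65},{"tx": 0,"ty": 0,"tz": -15,"wx": 0,"wy": 0,"wz": 0,"hand": 65},{"tx": 0,"ty": 0,"tz": -50,"wx": 0,"wy": 0,"wz": 0,"hand": 65},{"tx": 0,"ty": 0,"tz": -100,"wx": 0,"wy": 0,"wz": 0,"hand": 65},{"tx": 0,"ty": 0,"tz": -150,"wx": 0,"wy": 0,"wz": 0,"hand": 65},{"tx": 80,"ty": 0,"tz": -150,"wx": 0,"wy": 0,"wz": 0,"hand": 65}]'

```text
t: 33.42
tool_pos: [0.4862, -0.0044, 0.271]
ee_rot: [0.15, 3.126, 0.002]
wrist_force: [-0.8, 0.7, -0.3]
opening: 0.0651
grasp_force: 0.0
```

```bash
python3 - <<'E'
from h import *
st()
p,d=env.capture("top");W=cloud(d,env.get_calibration("top"))
for nm,b in dict(spare=(.44,.6,.16,.25),slot=(.49,.6,-.06,.04)).items():
  for k,m in seg(p,W,.1,.2,b).items():
    q=W[m]
    if len(q)>3:print(nm,k,len(q),"x",np.percentile(q[:,0],[3,50,97]).round(4),"y",np.percentile(q[:,1],[3,50,97]).round(4),"z",np.percentile(q[:,2],[50,97]).round(4))
p2,_=env.capture("wrist");p3,_=env.capture("scene")
s=cv2.resize(p3[110:250,180:380],(560,392),interpolation=cv2.INTER_CUBIC)
o=np.hstack([cv2.resize(p[120:220,200:400],(400,200)),cv2.resize(p2,(400,300))[:200]])
cv2.imwrite("pics/fin.png",np.vstack([np.pad(s,((0,0),(0,240),(0,0))),o])[:,:,::-1])
E
```

```text
t 33.42 tcp [486.2  -4.4 271. ] rot [1.500e-01 3.126e+00 2.000e-03] F [-0.8  0.7 -0.3] M [-0.04  0.06  0.  ] op 65.1 g 0.0
spare red 91 x [0.5267 0.5385 0.5515] y [0.1872 0.2025 0.2153] z [0.1777 0.1827]
spare violet 80 x [0.4933 0.5053 0.5173] y [0.1813 0.1966 0.2089] z [0.1786 0.1833]
slot violet 5 x [0.5235 0.5287 0.5372] y [-0.0332  0.0169  0.0186] z [0.1091 0.11  ]
slot green 127 x [0.5314 0.5445 0.5638] y [-0.0304 -0.008   0.0064] z [0.1718 0.1789]
```

View pics/fin.png

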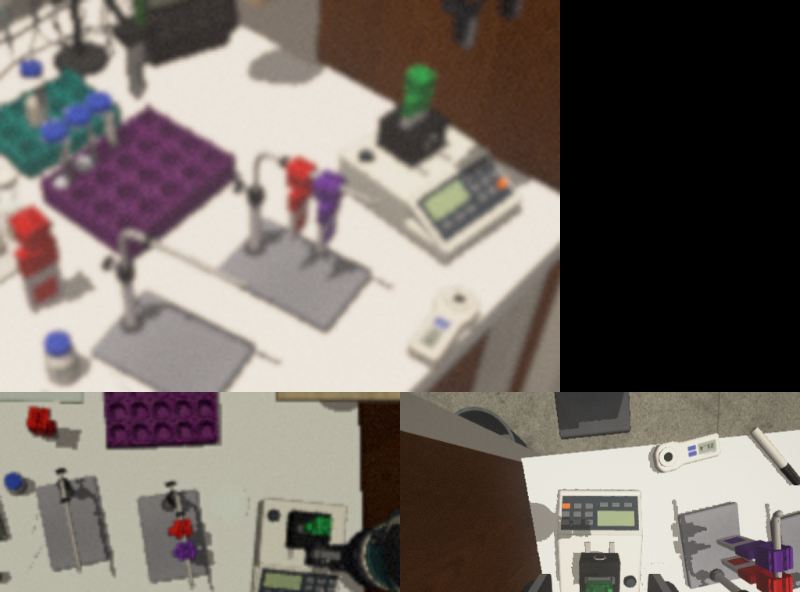

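Green stands in the carrier (420,105), with its top at 0.178 m as expected. Red (300,190) and violet (328,210) hang still on the spare hook, and the hand is clear.

>>> step_arm --motion '[{"tx": 0,"ty": 0,"tz": 0,"wx": 0,"wy": 0,"wz": 0,"hand": 65},{"tx": 0,"ty": 0,"tz": 0,"wx": 0,"wy": 0,"wz": 0,"hand": 65},{"tx": 0,"ty": 0,"tz": 0,"wx": 0,"wy": 0,"wz": 0,"hand": 65}]'

```text
t: 33.95
tool_pos: [0.4819, -0.0047, 0.2653]
ee_rot: [-0.149, -3.138, -0.0]
wrist_force: [-1.2, 0.5, -0.2]
opening: 0.065
grasp_force: 0.0
```

```bash
python3 -c "
from workcell import env
print(env.finish_job())"
```

```text
the job is handed in; nothing more can be done
None
```

The job is done and handed in at about 34 s: red and violet hang at rest on the spare hook, and the green slide is pressed fully home in the photometer's slot, with peak measured contact force about 12 N.

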